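# Load the waxing caddy and lift it level by its handle

## Robot

A 6-joint arm with a two-finger parallel gripper is mounted at the origin on a cart in front of the work surface, level with it; the furniture and walls round the work are solid. World frame = base frame: x ahead of the robot, y to its left, z up, the work surface at z = 0. Lengths are in m, angles in rad, forces in N, time in s.
With the tool pointing down it reaches from about 0.25 to 0.775 m from the base axis. Payload 4 kg.
Tool frame: the origin (TCP) lies between the finger pads, 19 mm behind the fingertips; this is the grasp point; z points along the fingers, y is the direction in which the jaws open and shut (so a half turn about z gives the same grasp; the last joint's range is limited). The gripper opens to 94 mm and grips with 3 to 60 N. Pads are 16 mm wide; open, the fingers measure 119 mm over their backs; the gripper's body (75 mm by 177 mm) begins 78 mm behind the grasp point.
Start: joints at [1.101, 0.087, 1.371, -0, 1.684, -0.103], TCP at [0.197, 0.513, 0.224] pointing down, gripper open.
Joint ranges: [-3.1, 3.1], [-0.76, 2.03], [0.27, 2.55], [-1.08, 4.22], [0.17, 2.65], [-2.57, 2.57]. Speed limits (rad/s): [2.79, 2.79, 3.14, 3.14, 3.14, 3.14].

## Interface

Orientations are given as [roll, pitch, yaw] about the fixed x, y, z axes, in that order (R = Rz(yaw) Ry(pitch) Rx(roll)).
In Python, from bench import robot, eyes, finder gives the robot as it stands.
- The arm moves only by the tool play_rows, never from a script. Its argument "rows" is a list of rows, each an object with "linear": the shift along the tool's x, y, z in cm, a list of three; "spin": the turn about the tool's z in degrees. A call has 1 to 12 rows; each row shifts and turns the commanded pose from where the row before left it, along the tool's axes as they then stand; what a row does not reach is not made up. A row lasts 1/12 s, in which the tool goes at most 41.7 mm and 7.16 degrees, less where a joint would pass 70% of its speed; a pose out of reach is approached as far as the arm can. A call with a gripper value outside its range is refused whole. "claw" is the finger opening in cm, from 0 to 9.4, set as the call begins (left out, the last holds). The fingers move at their own pace and stop on an object; the grip force is fixed at half the most. Time passes only in rows, so rows that do not move let the fingers close. It gives the time, the measured TCP pose, the force and the opening at its end, in the units of the state.
- robot.get_obs(): the state, without advancing time (a new reading comes with each control period).
- eyes.snapshot(name): name is "scene" or "side" or "wrist"; returns a dict with "frame" (420x560x3 uint8, red, green, blue), "fx", "fy", "cx", "cy" (pixels), "rvec" (rotation vector, rad) and "tvec" (3), from world to camera coordinates, as OpenCV has them; the wrist camera has in their place "mount" (4x4, takes a point from camera to tool coordinates, whose origin is the TCP and whose axes are the flange's). Camera axes: x right, y down, z forward; pixel columns grow to the right and rows downward; lengths in m; the calibration is good to about 2 mm. A picture is of the moment at which its call begins: read the wrist's pose just before it. There is no depth.
- robot.close_job(): hands the job in, once; it reports no verdict.
Trained networks look in a picture, given as the dict that the camera call returned (one of the last four; its "shot" number tells which), for a name from the list of things; names that differ only in an ending like _2 or _b are one class to them, and where a whole thing is asked for, a point or a joint stands for the part that bears it (a point fixed in the world has none). Each returns a list of dicts, best first, with "conf" (0 to 1); they miss things now and then, are a little off and sometimes report something else, mostly with a low value. They report only what shows in the picture. A call takes as long as a camera call. They do not tell look-alikes from the thing itself.
- finder.silhouettes(picture, name): "pixels" (420x560 bool, what is visible of it) and "box" ([centre column, centre row, width, height] in pixels, round what is visible of it).
The state is a dict: "time": time; "joint_positions": joint angles; "qvel": joint speeds; "joint_torque": joint torques, N m; "tool_pos": TCP position; "ee_rot": TCP orientation; "wrist_force": force on the tool from outside, world axes, zero at the start; "wrist_torque": the same for the moment, N m; "width": finger opening in m.
Only numpy, scipy, OpenCV 4.12 (cv2) and the standard library are available. Lean on these libraries where they do the work, as an engineer would, in place of code of your own. Each camera call takes 0.05 s, during which the arm holds its last target. There are 200 camera calls.

## Task

Get the waxing caddy ready to carry to the treatment room: stand the roll-on wax cartridge in the caddy's empty rectangular recess and the amber oil bottle in its empty round recess, both set down gently, upright and fully home. Then pick the loaded caddy up by the wooden grip of its handle and finish while holding it steady and level about 10 cm above the counter, with everything still in its recess; do not disturb the tall white tonic bottle, the timer or the tweezers.

Things in the scene. Friction and masses are not known exactly. Their poses are not given: they have to be found in the camera images.
- caddy: Wooden carrying caddy, 136 (x) x 280 (y) x 34 mm block, 0.32-0.5 kg, upright hoop of 9 mm rod across its middle (legs at x +-52, y 0) with a grip on top. Origin: centre of underside, y along the length, z up. Insert face at z 30, frame 34 mm. Four recesses 22 mm deep: two empty in the row at x -36, two full in the row at x +26
- rect_well (a point): centre of the floor (z 8 mm) of the empty rectangular recess at caddy x -36, y +85 mm: 31 mm along caddy x, 39 mm along y, 22 mm deep, 1.5 mm chamfer at the mouth
- round_well (a point): centre of the floor (z 8 mm) of the empty round recess at caddy x -36, y -85 mm: 37 mm in diameter, 22 mm deep, 1.5 mm chamfer at the mouth
- pads_well (a point): centre of the floor of the 62 mm round recess that holds the cotton pads (caddy x +26, y +85 mm)
- pot_well (a point): centre of the floor of the 62 mm round recess that holds the cream pot (caddy x +26, y -85 mm)
- handle (a point): centre of the caddy's wooden grip, 165 mm above the caddy's underside: a bar 70 mm long along the caddy's x, 18 mm wide along its y, with flat upright sides 22 mm high. Free space below and beside it
- cartridge: Roll-on wax cartridge standing on its base, 0.09 to 0.18 kg: upright block 98 mm high with a white cap, 30 (its x) x 38 mm (its y) at the widest; it is gripped on a solid core of 25 (x) x 33 mm (y) with straight sides, 72 mm high. Origin: centre of the underside; z up. It fits the rectangular recess with its x along the caddy's x, either way round
- oil_bottle: Amber glass oil bottle with a black dropper top: round body 33 mm in diameter with straight sides to about 58 mm, shoulder to 70 mm, collar 24 mm in diameter to 77 mm, 13 mm rubber bulb to 102 mm; about 0.07 kg. Origin: centre of the underside; z up. Fits the round recess
- cotton_pads: stack of white cotton pads, 59 mm in diameter, 41 mm high, standing in its recess of the caddy; origin: centre of the underside
- cream_pot: small cream pot with an orange lid, 60 mm in diameter, 38 mm high, standing in its recess of the caddy; origin: centre of the underside
- tonic: bystander: slim white tonic bottle, 42 mm in diameter, 161 mm high, standing on the counter; origin: centre of the underside
- timer: bystander: white wind-up minute timer, 55 mm in diameter, 35 mm high; origin: centre of the underside
- tweezers: bystander: tweezers lying flat on the counter, 98 mm long (along its y), 12 mm wide, 9 mm high; origin: centre of the underside
Things that resemble listed ones, but are neither listed nor needed, are in the scene too. What is shaped like the cartridge but yellow is not meant.

How it is judged:
By the outcome, as a careful person would: the job done as asked, in the order asked, and still so for the second after the job is handed in, while the arm keeps its last pose, push and grip.
It also fails if it takes over 72 s, if anything falls off the work surface, if the arm or the gripper's body presses on something with over 40 N, if the wrist force passes 120 N, or if a joint passes its speed limit or range.

## Working session

There is one attempt and no reset: what is moved stays moved. The work goes in short steps, Python scripts to look and compute and a tool call to move; the robot and the scene stay as the last step left them, time stands still between calls to the robot, and variables do not carry over. Pictures are saved under pics/ and viewed, about 8 in all and at most 12, crops included, and the job is handed in when it is done.

Besides the shell and the picture viewer there is one more tool, called after "Emit:" by a JSON object that holds its "op" and its "data", one argument or row to a line. play_rows: Moves the arm, as the interface text tells. Its arguments: {"type":"object","properties":{"rows":{"type":"array"},"claw":{"type":"number"}},"required":["rows"]}

```bash
mkdir -p pics; ls; cat > h.py <<'E'
import numpy as np, cv2
from bench import robot, eyes, finder
from scipy.spatial.transform import Rotation as R
def proj(p,P):
    K=np.array([[p['fx'],0,p['cx']],[0,p['fy'],p['cy']],[0,0,1.]])
    return cv2.projectPoints(np.float64(P).reshape(-1,1,3),np.float64(p['rvec']),np.float64(p['tvec']),K,None)[0].reshape(-1,2)
def ray(p,uv):
    Rm=cv2.Rodrigues(np.float64(p['rvec']))[0]
    d=Rm.T@np.array([(uv[0]-p['cx'])/p['fx'],(uv[1]-p['cy'])/p['fy'],1]); c=-Rm.T@np.float64(p['tvec']).ravel()
    return c,d
def at(p,uv,z):
    c,d=ray(p,uv); return c+d*(z-c[2])/d[2]
def wrist():
    o=robot.get_obs(); p=eyes.snapshot('wrist')
    T=np.eye(4); T[:3,:3]=R.from_euler('xyz',o['ee_rot']).as_matrix() ; T[:3,3]=o['tool_pos']
    M=np.linalg.inv(T@np.array(p['mount'])); p['rvec']=cv2.Rodrigues(M[:3,:3])[0]; p['tvec']=M[:3,3]
    return p
def save(p,n): cv2.imwrite('pics/'+n,p['frame'][:,:,::-1])
E
python3 - <<'E'
from h import *
o=robot.get_obs(); print(o)
for n in ('scene','side','wrist'):
    p=wrist() if n=='wrist' else eyes.snapshot(n); save(p,n+'0.png')
    print(n,p['fx'],ray(p,(280,210)))
    for k in ['caddy','handle','rect_well','round_well','cartridge','oil_bottle','tonic','timer','tweezers','cream_pot','cotton_pads']:
        for s in finder.silhouettes(p,k): print(k,round(s['conf'],2),np.round(s['box']), np.round(at(p,(s['box'][0],s['box'][1]+s['box'][3]/2),0),3))
a=cv2.imread('pics/scene0.png');b=cv2.imread('pics/side0.png')
E
```

```text
pics
{'time': 0.0, 'joint_positions': array([ 1.10088618e+00,  8.79505396e-02,  1.37222145e+00, -1.19591537e-05,
        1.68360494e+00, -1.03082831e-01]), 'qvel': array([-1.38214345e-04, -1.22178529e-03,  7.43592921e-04, -1.93399314e-03,
        5.17724628e-05,  6.15299608e-04]), 'joint_torque': array([ 8.99517363e-04, -3.40181923e+01, -3.02426434e+01,  7.18828314e-02,
        3.28494119e-02, -1.91992799e-04]), 'tool_pos': array([0.1970315 , 0.51295925, 0.22312322]), 'ee_rot': array([-3.13941874e+00, -2.12940118e-04,  2.77476378e+00]), 'wrist_force': array([-0.04257275,  0.20482061,  0.28011223]), 'wrist_torque': array([-0.0183502 , -0.00641262,  0.00160679]), 'width': 0.09415598302818826}
scene 454.00442649043566 (array([0.18521246, 0.6663695 , 1.11433459]), array([ 0.27255269, -0.57252218, -0.7734052 ]))
caddy 0.56 [283. 243.  71.  86.] [0.455 0.086 0.   ]
handle 0.78 [283. 245.  70.  92.] [0.446 0.1   0.   ]
rect_well 0.81 [284. 245.  71.  89.] [0.447 0.095 0.   ]
round_well 0.92 [281. 245.  71.  86.] [0.455 0.094 0.   ]
cartridge 0.8 [346. 149.  14.  29.] [ 0.459 -0.445  0.   ]

[... 1054 characters left out ...]

cartridge 0.94 [362. 276.  21.  30.] [ 0.509 -0.332  0.   ]
cartridge 0.86 [363. 334.  22.  28.] [ 0.385 -0.408  0.   ]
cartridge 0.76 [327. 276.  13.  33.] [ 0.451 -0.267  0.   ]
cartridge 0.67 [346. 304.  22.  33.] [ 0.419 -0.343  0.   ]
oil_bottle 0.69 [390. 262.  17.  29.] [ 0.586 -0.366 -0.   ]
tonic 0.87 [170. 179.  22.  45.] [0.417 0.268 0.   ]
timer 0.85 [380. 228.  20.  17.] [ 0.681 -0.285  0.   ]
cream_pot 0.8 [302. 232.  20.  20.] [ 0.535 -0.127  0.   ]
cotton_pads 0.66 [249. 207.  17.  23.] [0.51  0.042 0.   ]
wrist 299.85058768203777 (array([0.12876237, 0.54043481, 0.38434101]), array([ 0.25426539, -0.10060808, -0.96199766]))
tonic 0.81 [193. 379.  32.  26.] [0.462 0.263 0.   ]
```

View pics/scene0.png

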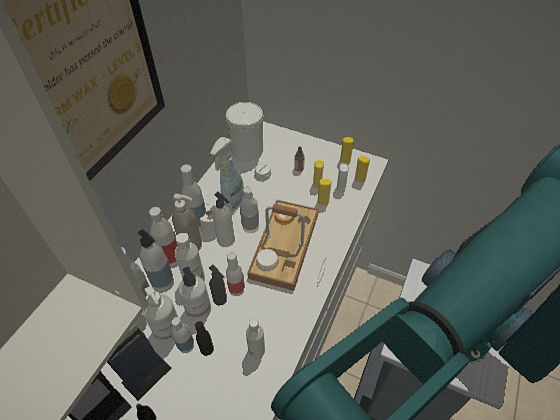

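View pics/side0.png

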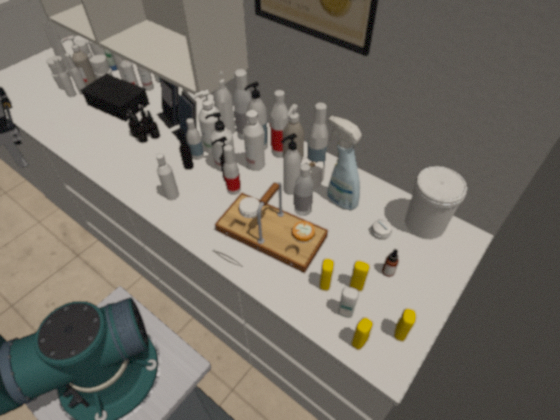

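The scene shows five cartridge-shaped things. Four are yellow, at (346,149), (324,192), (318,173) and (362,168). One is white/grey, at (342,177) in scene and (346,304) in side, about (0.42,-0.33), so that is the one meant. The oil bottle is at (300,160) in scene, about (0.59,-0.36). The caddy is in the middle with its empty wells on the near side. Next I'll bring the wrist camera over the items.

Emit:
{"op": "play_rows", "data": {
  "rows": [
    {"linear":[-2.2,-2.4,-0.5],"spin":0},
    {"linear":[-2.2,-2.4,-0.5],"spin":0},
    {"linear":[-2.2,-2.4,-0.5],"spin":0},
    {"linear":[-2.2,-2.4,-0.5],"spin":0},
    {"linear":[-2.2,-2.4,-0.5],"spin":0},
    {"linear":[-2.2,-2.4,-0.5],"spin":0},
    {"linear":[-2.2,-2.4,-0.5],"spin":0},
    {"linear":[-2.2,-2.4,-0.5],"spin":0},
    {"linear":[-2.2,-2.4,-0.5],"spin":0},
    {"linear":[-2.2,-2.4,-0.5],"spin":0},
    {"linear":[-2.2,-2.4,-0.5],"spin":0}
  ]
}}

```text
time: 2.72
tool_pos: [0.3286, 0.1787, 0.2798]
ee_rot: [3.141, 0.001, 2.775]
wrist_force: [0.8, 0.2, -0.3]
width: 0.0941
```

Emit:
{"op": "play_rows", "data": {
  "rows": [
    {"linear":[-2.2,-2.4,-0.3],"spin":0},
    {"linear":[-2.2,-2.4,-0.3],"spin":0},
    {"linear":[-2.2,-2.4,-0.3],"spin":0},
    {"linear":[-2.2,-2.4,-0.3],"spin":0},
    {"linear":[-2.2,-2.4,-0.3],"spin":0},
    {"linear":[-2.2,-2.4,-0.3],"spin":0},
    {"linear":[-2.2,-2.4,-0.3],"spin":0},
    {"linear":[-2.2,-2.4,-0.3],"spin":0},
    {"linear":[-2.2,-2.4,-0.3],"spin":0},
    {"linear":[-2.2,-2.4,-0.3],"spin":0},
    {"linear":[-2.2,-2.4,-0.3],"spin":0}
  ]
}}

```text
time: 3.63
tool_pos: [0.46, -0.1547, 0.3125]
ee_rot: [3.141, 0.0, 2.774]
wrist_force: [1.3, -0.9, 0.2]
width: 0.0939
```

Emit:
{"op": "play_rows", "data": {
  "rows": [
    {"linear":[0,0,0],"spin":7},
    {"linear":[0,0,0],"spin":7},
    {"linear":[0,0,0],"spin":7},
    {"linear":[0,0,0],"spin":7},
    {"linear":[0,0,0],"spin":7},
    {"linear":[0,0,0],"spin":7},
    {"linear":[0,0,0],"spin":7},
    {"linear":[0,0,0],"spin":7},
    {"linear":[0,0,0],"spin":5},
    {"linear":[0,0,0],"spin":0},
    {"linear":[0,0,0],"spin":0}
  ]
}}

```text
time: 4.55
tool_pos: [0.4597, -0.153, 0.3123]
ee_rot: [3.141, -0.0, 1.713]
wrist_force: [-0.6, -0.4, -0.1]
width: 0.094
```

```bash
python3 - <<'E'
from h import *
o=robot.get_obs(); print(o['time'],o['tool_pos'],np.degrees(o['ee_rot']),o['joint_positions'])
p=wrist(); save(p,'w1.png')
for k in ['caddy','cartridge','oil_bottle','timer','cream_pot','cotton_pads']:
    for s in finder.silhouettes(p,k): print(k,round(s['conf'],2),np.round(s['box']), np.round(at(p,s['box'][:2],0.05),3))
E
```

```text
4.55 [ 0.45969981 -0.15301614  0.31231594] [ 1.79990686e+02 -6.80241981e-04  9.81209881e+01] [-4.38483139e-01 -5.98656384e-02  1.34670392e+00  1.03176694e-04
  1.85462492e+00 -5.80192220e-01]
caddy 0.73 [338. 102. 124. 204.] [ 0.523 -0.038  0.05 ]
cartridge 0.91 [249. 287.  24.  51.] [ 0.435 -0.329  0.05 ]
cartridge 0.85 [276. 243.  25.  41.] [ 0.469 -0.25   0.05 ]
cartridge 0.74 [258. 366.  30.  42.] [ 0.469 -0.476  0.05 ]
cartridge 0.61 [222. 320.  19.  48.] [ 0.399 -0.394  0.05 ]
cartridge 0.59 [299. 287.  23.  47.] [ 0.514 -0.318  0.05 ]
oil_bottle 0.82 [346. 298.  22.  23.] [ 0.591 -0.326  0.05 ]
timer 0.87 [413. 268.  32.  33.] [ 0.683 -0.262  0.05 ]
cream_pot 0.59 [342. 166.  46.  48.] [ 0.544 -0.121  0.05 ]
cotton_pads 0.67 [348.  35.  50.  55.] [0.52  0.043 0.05 ]
```

View pics/w1.png

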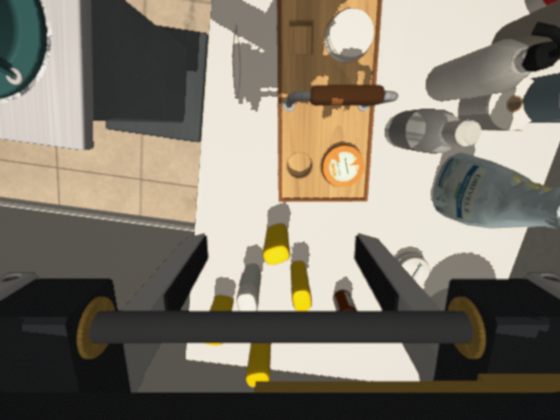

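The wrist view shows the grey-white cartridge at (249,285), standing between yellow ones at (276,243), (300,287), (258,366) and (220,320). The oil bottle is at (345,298), the round well at (299,163) and the rectangular well at (301,38). I'll move closer to measure the cartridge and the bottle.

Emit:
{"op": "play_rows", "data": {
  "rows": [
    {"linear":[-2.3,-0.8,2.0],"spin":0},
    {"linear":[-2.3,-0.8,2.0],"spin":0},
    {"linear":[-2.3,-0.8,2.0],"spin":0},
    {"linear":[-2.3,-0.8,2.0],"spin":0},
    {"linear":[0,0,0],"spin":0},
    {"linear":[0,0,0],"spin":0}
  ]
}}

```text
time: 5.4
tool_pos: [0.4399, -0.2488, 0.2307]
ee_rot: [-3.139, -0.003, 1.708]
wrist_force: [0.9, -0.3, 0.3]
width: 0.0938
```

```bash
python3 - <<'E'
from h import *
import pickle
o=robot.get_obs(); print(o['time'],o['tool_pos'],np.degrees(o['ee_rot']))
p=wrist(); save(p,'w2.png'); pickle.dump(p,open('w2.pkl','wb'))
for k in ['cartridge','oil_bottle']:
    for s in finder.silhouettes(p,k): print(k,round(s['conf'],2),np.round(s['box']), np.round(at(p,s['box'][:2],0.05),3),p['frame'][s['pixels']].mean(0))
f=p['frame'][:,:,::-1]
cv2.imwrite('pics/w2c.png',cv2.resize(f[120:320,180:440],None,fx=3,fy=3,interpolation=cv2.INTER_CUBIC))
E
```

```text
5.4 [ 0.43992371 -0.24881981  0.2306551 ] [-1.79865126e+02 -1.72235823e-01  9.78735331e+01]
cartridge 0.97 [228. 289.  34.  40.] [ 0.392 -0.382  0.05 ] [103.52995781  86.51139241  22.0556962 ]
cartridge 0.8 [267. 258.  27.  58.] [ 0.436 -0.332  0.05 ] [153.38669591 150.24707602 139.99853801]
cartridge 0.79 [308. 197.  37.  43.] [ 0.473 -0.25   0.05 ] [177.7961935  154.40840603  22.64948454]
cartridge 0.75 [332. 254.  38.  56.] [ 0.514 -0.317  0.05 ] [158.44046008 135.61366712  25.10419486]
cartridge 0.59 [279. 362.  32.  37.] [ 0.471 -0.483  0.05 ] [147.01687389 123.19449378  15.42184725]
```

View pics/w2c.png

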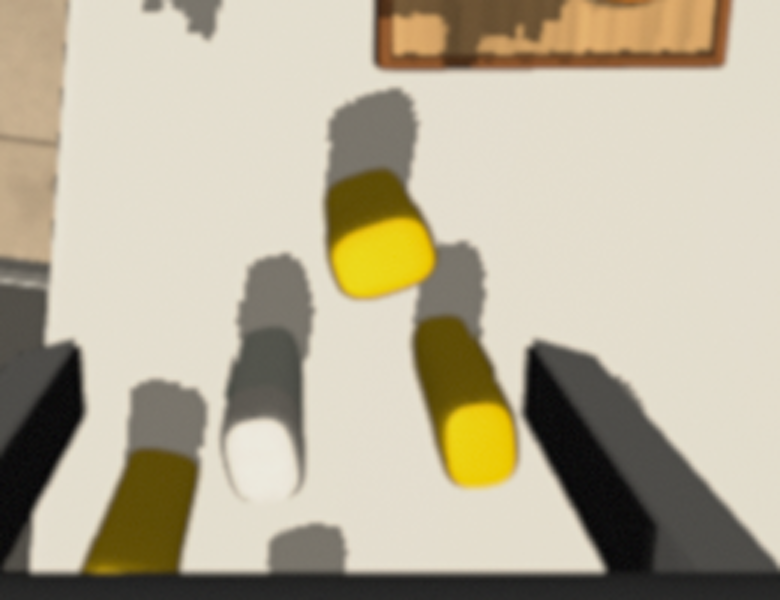

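The close crop confirms the choice: a white cap (top at crop (262,458)) on a grey body, with yellow ones at (380,255), (480,445) and (150,510). Its long side runs roughly along the image's vertical. Next I'll fit the cap outline.

```bash
cat >> h.py <<'E'
def rect(p,mask,z):
    c=max(cv2.findContours(mask.astype(np.uint8),0,cv2.CHAIN_APPROX_NONE)[0],key=cv2.contourArea).reshape(-1,2)
    P=np.array([at(p,u,z)[:2] for u in c])
    (cx,cy),(w,h),a=cv2.minAreaRect((P*1000).astype(np.float32))
    return np.round([cx,cy,w,h,a],1)
E
python3 - <<'E'
from h import *
import pickle
p=pickle.load(open('w2.pkl','rb')); f=p['frame'].astype(int)
sub=np.zeros(f.shape[:2],bool); sub[250:292,250:286]=1
v=f.min(2)
print(v[262:290:4,252:284:3])
for t in (150,170,190):
    m=sub&(v>t); 
    n,l,st,ce=cv2.connectedComponentsWithStats(m.astype(np.uint8)); 
    m=l==l[272,267]; print(t,m.sum(),rect(p,m,.098))
for n in('scene','side'):
    q=eyes.snapshot(n); pickle.dump(q,open(n+'.pkl','wb'))
    for k in ['cartridge','oil_bottle']:
        for s in finder.silhouettes(q,k): print(n,k,round(s['conf'],2),np.round(at(q,s['box'][:2],0.049),3),q['frame'][s['pixels']].mean(0).round())
E
```

```text
[[197 108 182 216 218 219 218 197 111  79 192]
 [190 172 216 221 221 221 221 219 179  88 183]
 [197 179 216 220 220 220 219 219 209 110 178]
 [206 162 215 220 221 220 221 221 217 142 181]
 [206 177 209 220 221 221 220 220 216 164 188]
 [207 203 183 218 220 220 220 220 213 161 204]
 [207 206 202 190 211 214 212 212 200 205 207]]
150 1153 [ 437.3 -325.4   38.3   48.3    7.9]
170 1087 [ 437.3 -325.4   38.3   48.3    7.9]
190 999 [ 437.3 -325.4   38.3   48.3    7.9]
scene cartridge 0.86 [ 0.39  -0.39   0.049] [141. 126.  58.]
scene cartridge 0.74 [ 0.471 -0.458  0.049] [136. 120.  45.]
scene cartridge 0.57 [ 0.466 -0.243  0.049] [143. 128.  62.]
scene cartridge 0.56 [ 0.43  -0.324  0.049] [136. 136. 127.]
scene cartridge 0.56 [ 0.522 -0.322  0.049] [147. 133.  64.]
scene oil_bottle 0.62 [ 0.59  -0.347  0.049] [87. 78. 68.]
side cartridge 0.92 [ 0.436 -0.329  0.049] [159. 156. 147.]
side cartridge 0.87 [ 0.39  -0.39   0.049] [172. 149.  28.]
side cartridge 0.76 [ 0.47  -0.252  0.049] [174. 149.  16.]
side cartridge 0.74 [ 0.512 -0.314  0.049] [167. 144.  29.]
side cartridge 0.64 [ 0.468 -0.457  0.049] [163. 140.  21.]
side oil_bottle 0.69 [ 0.592 -0.355  0.049] [106.  90.  81.]
```

```bash
python3 - <<'E'
from h import *
import pickle
p=pickle.load(open('w2.pkl','rb')); f=p['frame'].astype(int)
sub=np.zeros(f.shape[:2],bool); sub[250:292,252:283]=1
v=f.min(2); sat=f.max(2)-f.min(2); print(f[274,267],f[275,300])
for t in (207,209,211):
    m=cv2.morphologyEx((sub&(v>t)).astype(np.uint8),cv2.MORPH_OPEN,np.ones((3,3)))
    l=cv2.connectedComponents(m)[1]; m=l==l[272,267]; print(t,m.sum(),rect(p,m,.098))
E
```

```text
[235 233 220] [227 221 206]
207 464 [ 437.6 -329.7   21.    32.1   19.5]
209 445 [ 437.4 -329.    20.4   30.8   17.9]
211 432 [ 437.4 -329.1   20.2   30.6   17.9]
```

Emit:
{"op": "play_rows", "data": {
  "claw": 5.2,
  "rows": [
    {"linear":[0,0,0],"spin":-5.3},
    {"linear":[0,0,0],"spin":-5.3},
    {"linear":[-1.9,-0.7,0],"spin":0},
    {"linear":[-1.9,-0.7,0],"spin":0},
    {"linear":[-1.9,-0.7,0],"spin":0},
    {"linear":[-1.9,-0.7,0],"spin":0},
    {"linear":[0,0,1],"spin":0},
    {"linear":[0,0,2],"spin":0},
    {"linear":[0,0,1],"spin":0},
    {"linear":[0,0,0],"spin":0},
    {"linear":[0,0,0],"spin":0},
    {"linear":[0,0,0],"spin":0}
  ]
}}

```text
time: 6.85
tool_pos: [0.4388, -0.3291, 0.193]
ee_rot: [3.141, 0.001, 1.896]
wrist_force: [0.1, 0.3, 0.1]
width: 0.0519
```

```bash
python3 - <<'E'
from h import *
o=robot.get_obs(); print(o['time'],o['tool_pos'],np.degrees(o['ee_rot']),o['width'])
p=wrist(); save(p,'w3.png')
print(proj(p,[[.4374,-.329,.098],[.4374,-.329,0],o['tool_pos']]))
E
```

```text
6.85 [ 0.43882054 -0.32912768  0.19299235] [1.79964232e+02 4.06037832e-02 1.08628977e+02] 0.05192432514473802
[[277.31289642 211.78552035]
 [278.18114341 188.95143325]
 [277.82421611 258.55971738]]
```

View pics/w3.png

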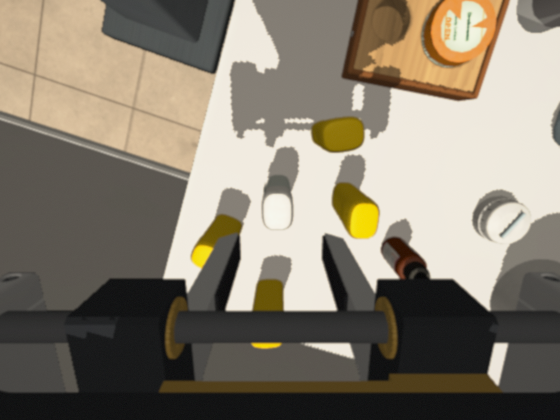

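The cap sits at (277,210) where predicted, between the fingers and square to them. The oil bottle is at (400,255). Next I'll descend and grip.

Emit:
{"op": "play_rows", "data": {
  "rows": [
    {"linear":[0,0,2],"spin":0},
    {"linear":[0,0,2.5],"spin":0},
    {"linear":[0,0,2.5],"spin":0},
    {"linear":[0,0,2.5],"spin":0},
    {"linear":[0,0,2.5],"spin":0},
    {"linear":[0,0,1.2],"spin":0},
    {"linear":[0,0,0.6],"spin":0},
    {"linear":[0,0,0],"spin":0},
    {"linear":[0,0,0],"spin":0}
  ]
}}

```text
time: 7.65
tool_pos: [0.4393, -0.3302, 0.0557]
ee_rot: [3.14, 0.002, 1.895]
wrist_force: [0.4, -0.4, 0.9]
width: 0.0521
```

Emit:
{"op": "play_rows", "data": {
  "claw": 1.5,
  "rows": [
    {"linear":[0,0,0],"spin":0},
    {"linear":[0,0,0],"spin":0},
    {"linear":[0,0,0],"spin":0},
    {"linear":[0,0,0],"spin":0},
    {"linear":[0,0,0],"spin":0},
    {"linear":[0,0,0],"spin":0},
    {"linear":[0,0,0],"spin":0},
    {"linear":[0,0,0],"spin":0}
  ]
}}

```text
time: 8.32
tool_pos: [0.4387, -0.3299, 0.055]
ee_rot: [3.141, 0.001, 1.895]
wrist_force: [-1.1, 0.8, 4.8]
width: 0.0249
```

Gripped: width 24.9 mm, which is the core. Next I'll lift and carry to a viewing spot beside the caddy.

Emit:
{"op": "play_rows", "data": {
  "rows": [
    {"linear":[0,0,-0.5],"spin":0},
    {"linear":[0,0,-1.5],"spin":0},
    {"linear":[0,0,-2.5],"spin":0},
    {"linear":[0,0,-2.5],"spin":0},
    {"linear":[0,0,-2.5],"spin":0},
    {"linear":[0,0,-2.5],"spin":0},
    {"linear":[0,0,-1.5],"spin":0},
    {"linear":[0,0,-0.5],"spin":0},
    {"linear":[1.0,0.2,0],"spin":0},
    {"linear":[2.0,0.4,0],"spin":0},
    {"linear":[3.0,0.6,0],"spin":0},
    {"linear":[3.0,0.6,0],"spin":0}
  ]
}}

```text
time: 9.32
tool_pos: [0.4255, -0.2364, 0.1913]
ee_rot: [-3.139, -0.005, 1.894]
wrist_force: [0.6, 0.6, -1.3]
width: 0.0249
```

Emit:
{"op": "play_rows", "data": {
  "rows": [
    {"linear":[3.0,0.6,0],"spin":0},
    {"linear":[3.0,0.6,0],"spin":0},
    {"linear":[3.0,0.6,0],"spin":0},
    {"linear":[3.0,0.6,0],"spin":0},
    {"linear":[3.0,0.6,0],"spin":0},
    {"linear":[2.5,0.6,0],"spin":0},
    {"linear":[2.0,0.4,0],"spin":0},
    {"linear":[1.0,0.2,0.5],"spin":3.6},
    {"linear":[0,0,1],"spin":4},
    {"linear":[0,0,0.5],"spin":3},
    {"linear":[0,0,0],"spin":0},
    {"linear":[0,0,0],"spin":0}
  ]
}}

```text
time: 10.32
tool_pos: [0.3999, -0.0301, 0.1722]
ee_rot: [-3.138, -0.002, 1.712]
wrist_force: [0.7, -0.0, -1.3]
width: 0.0244
```

Emit:
{"op": "play_rows", "data": {
  "rows": [
    {"linear":[0,0,0],"spin":0},
    {"linear":[0,0,0],"spin":0},
    {"linear":[0,0,0],"spin":0}
  ]
}}

```text
time: 10.57
tool_pos: [0.4014, -0.0309, 0.1745]
ee_rot: [3.141, -0.0, 1.71]
wrist_force: [-0.7, -0.4, -2.8]
width: 0.0246
```

```bash
python3 - <<'E'
from h import *
import pickle
o=robot.get_obs(); print(o['time'],o['tool_pos'],np.degrees(o['ee_rot']),o['width'])
p=wrist(); save(p,'w4.png'); pickle.dump(p,open('w4.pkl','wb'))
a=np.radians(8.);X=np.array([np.cos(a),np.sin(a)]);Y=np.array([-X[1],X[0]]);C=np.array([.506,-.045])
for x,y,z in [(-36,85,30),(-36,-85,30),(-68,140,34),(-68,-140,34),(68,140,34)]:
    print((x,y),proj(p,[*(C+X*x/1e3+Y*y/1e3),z/1e3]).round(1))
f=p['frame'][:,:,::-1]
cv2.imwrite('pics/w4c.png',cv2.resize(f[:300,240:500],None,fx=2,fy=2,interpolation=cv2.INTER_CUBIC))
E
```

```text
10.5667 [ 0.40143256 -0.03091364  0.17446838] [ 1.79975515e+02 -2.27427019e-03  9.79887104e+01] 0.02457887380051317
(-36, 85) [[344.7 144.4]]
(-36, -85) [[336.6 295.8]]
(-68, 140) [[314.6  84.8]]
(-68, -140) [[307.8 339.1]]
(68, 140) [[459.8  84.7]]
```

View pics/w4.png

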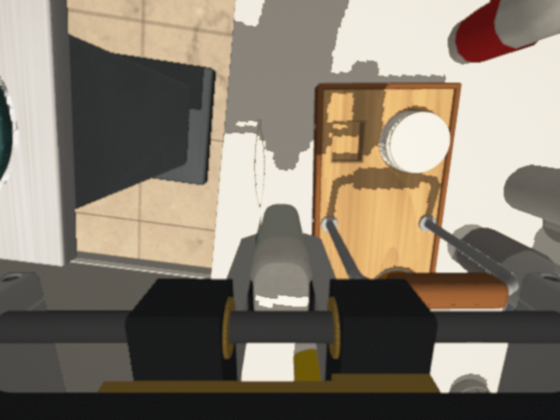

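The wrist view shows the caddy's far-left corner at (316,86), the far-right corner at (460,84), the rectangular well near (347,140), and the held cartridge's base edge at about (281,206). I'll crop both for exact edges.

```bash
python3 - <<'E'
from h import *
import pickle
p=pickle.load(open('w4.pkl','rb')); f=p['frame'][:,:,::-1]
z=lambda a:cv2.convertScaleAbs(cv2.resize(a,None,fx=4,fy=4,interpolation=cv2.INTER_CUBIC),alpha=1.15)
a=z(f[75:205,310:400]);b=z(f[190:320,230:335])
for im in (a,b):
    for i in range(0,im.shape[0],40): cv2.line(im,(0,i),(6,i),(0,0,255),1)
    for i in range(0,im.shape[1],40): cv2.line(im,(i,0),(i,6),(0,0,255),1)
cv2.imwrite('pics/m4.png',np.hstack([a,b]))
g=cv2.cvtColor(p['frame'],cv2.COLOR_RGB2GRAY)
for r in (130,140,150): print(r,g[r,308:368])
for c in (341,347,353): print(c,g[112:170,c])
E
```

```text
130 [134 134 134 133 125 100  67  47  45  51  54  56  57  58  70  86  96 101
 104 105 105 104 105 100  98  97  97  97  99 104 111 114 114 109 106 104
 103 102 101 102 104 105 105 101  96  93  90  93  94  93  87  73  62  59
  60  66  76  86  94  95]
140 [134 134 137 156 171 140  85  46  45  50  55  56  57  60  76  89  97 102
 107 106 105 106 104 118 151 176 183 187 189 195 197 197 197 198 199 198
 194 190 190 193 195 196 193 185 178 175 174 178 180 169 131  85  60  58
  63  75  84  91  95  96]
150 [234 237 239 235 212 149  82  46  47  52  55  56  57  66  85  94 102 130
 173 194 197 196 188 178 181 185 186 187 193 198 199 199 198 200 199 196
 191 188 188 192 195 194 189 181 175 175 176 178 173 143 101  69  62  65
  75  83  90  93  96  97]
341 [194 195 193 194 193 192 193 187 167 130 105 106 133 176 191 185 161 129
 109 105 105 106 111 126 150 180 196 199 198 198 198 198 199 198 198 198
 199 198 200 198 187 151 116 107 104 106 102  91  87 101 129 156 172 178
 177 178 178 178]
347 [180 180 180 180 180 180 180 170 144 117 106 101 106 120 135 134 117 105
 102 101 101 101 104 129 171 189 192 192 193 192 192 192 192 192 192 192
 192 193 192 181 145 112 102 100 102 102  98  87  83 100 130 159 174 179
 180 179 179 179]
353 [123 132 128 116 107 104 104  99  89  85  90  93  93  94  93  93  93  91
  93  92  91  91  90  93 116 152 171 174 175 174 174 174 174 174 174 174
 175 175 175 174 162 129 100  91  91  91  89  80  79  97 126 152 167 172
 172 172 173 172]
```

View pics/m4.png

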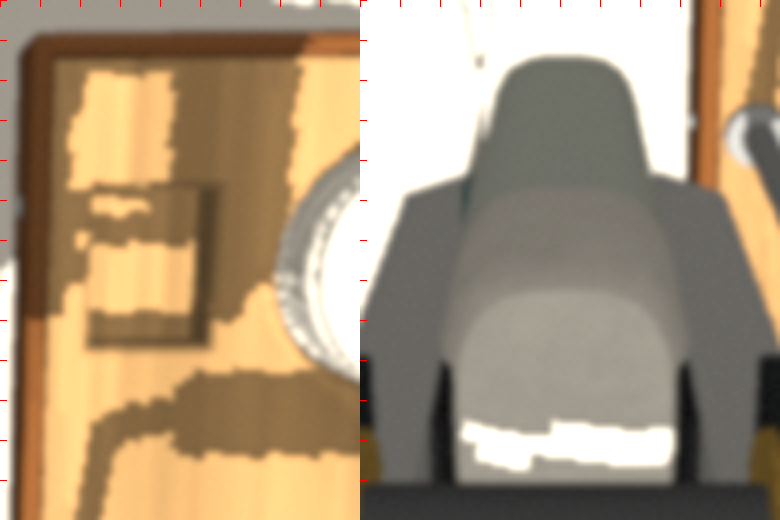

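```bash
cat > fit.py <<'E'
from h import *
import pickle
p=pickle.load(open('w4.pkl','rb')); g=cv2.GaussianBlur(cv2.cvtColor(p['frame'],cv2.COLOR_RGB2GRAY),(0,0),.8).astype(float)
tp=np.array([.40143,-.03091,.17447]); psi=np.radians(97.99)
tx=np.array([np.cos(psi),np.sin(psi)]); ty=np.array([np.sin(psi),-np.cos(psi)])
def sub(prof):
    d=-np.diff(prof); i=int(np.argmax(d)); 
    if 0<i<len(d)-1: i=i+.5*(d[i-1]-d[i+1])/(d[i-1]-2*d[i]+d[i+1])
    return i+.5
L=[(306+sub(g[r,306:320]),r) for r in range(95,210,4)]
T=[(c,76+sub(g[76:90,c])) for c in range(325,450,4)]
def line(U):
    P=np.float32([at(p,u,.034)[:2] for u in U]); vx,vy,x,y=cv2.fitLine(P,cv2.DIST_HUBER,0,.001,.001).ravel()
    res=np.abs((P-[x,y])@[-vy,vx]); return np.degrees(np.arctan2(vy,vx))%180,np.array([x,y]),np.median(res)*1e3
aL,pL,rL=line(L);aT,pT,rT=line(T);print('angles',aL,aT,rL,rT)
well=at(p,(347.7,140.9),.030)[:2]; print('well seen',well)
a=np.radians(((aL-90)+aT)/2); X=np.array([np.cos(a),np.sin(a)]);Y=np.array([-X[1],X[0]])
print('yaw',np.degrees(a),'well in caddy from edges',[(well-pL)@X*1e3-68,(well-pT)@Y*1e3+140])
for nm,u in [('basefar',(281,203.9)),('baseL',(263.4,210)),('baseR',(298.4,210))]:
    q=at(p,u,tp[2]-.055)[:2]-tp[:2]; print(nm,q@tx*1e3,q@ty*1e3)
d=well-tp[:2]; print('to go tool x,y mm',d@tx*1e3,d@ty*1e3)
E
python3 fit.py
```

```text
angles 98.35462 8.658396 0.07497312 0.15295492
well seen [0.46083888 0.03791387]
yaw 8.506509 well in caddy from edges [np.float64(-33.314520359501344), np.float64(86.30541000439024)]
basefar 18.685405143267072 1.9938687591608928
baseL 13.99450133802595 -11.127789553711718
baseR 13.9745611021913 14.962507686411573
to go tool x,y mm 59.89790053879007 68.39869766922627
```

```bash
cat >> fit.py <<'E'
print('---')
w=at(p,(346.7,140.3),.030)[:2]; c=at(p,(281.1,140.3),.030)[:2]
print('ty to go',(w-c)@ty*1e3,'tx',(w-tp[:2])@tx*1e3)
E
python3 fit.py | tail -1
```

```text
ty to go 65.16621232969567 tx 60.481897984695955
```

Emit:
{"op": "play_rows", "data": {
  "rows": [
    {"linear":[1.0,0,0],"spin":-0.5},
    {"linear":[2.0,0,0],"spin":0},
    {"linear":[2.0,0,0],"spin":0},
    {"linear":[1.0,0,0],"spin":0},
    {"linear":[0,1,0],"spin":0},
    {"linear":[0,2,0],"spin":0},
    {"linear":[0,2,0],"spin":0},
    {"linear":[0,1,0],"spin":0},
    {"linear":[0,0,2],"spin":0},
    {"linear":[0,0,2],"spin":0},
    {"linear":[0,0,1],"spin":0},
    {"linear":[0,0,0],"spin":0}
  ]
}}

```text
time: 11.62
tool_pos: [0.4501, 0.0372, 0.1212]
ee_rot: [-3.135, -0.001, 1.719]
wrist_force: [-0.3, 0.2, -1.4]
width: 0.0247
```

Emit:
{"op": "play_rows", "data": {
  "rows": [
    {"linear":[0,0.5,0.5],"spin":0},
    {"linear":[0,0,1.0],"spin":0},
    {"linear":[0,0,0.5],"spin":0},
    {"linear":[0,0,0],"spin":0},
    {"linear":[0,0,0],"spin":0},
    {"linear":[0,0,0],"spin":0}
  ]
}}

```text
time: 12.12
tool_pos: [0.4571, 0.0382, 0.1048]
ee_rot: [3.141, 0.0, 1.719]
wrist_force: [0.3, -0.4, -1.2]
width: 0.0247
```

```bash
python3 - <<'E'
from h import *
import pickle
o=robot.get_obs(); print(o['time'],o['tool_pos'],np.degrees(o['ee_rot']),o['width'])
p=wrist(); save(p,'w5.png'); pickle.dump((p,o['tool_pos']),open('w5.pkl','wb'))
f=p['frame'][:,:,::-1]
im=cv2.convertScaleAbs(cv2.resize(f[130:275,200:350],None,fx=4,fy=4,interpolation=cv2.INTER_CUBIC),alpha=1.3)
for i in range(0,im.shape[0],40): cv2.line(im,(0,i),(6,i),(0,0,255),1)
for i in range(0,im.shape[1],40): cv2.line(im,(i,0),(i,6),(0,0,255),1)
cv2.imwrite('pics/m5.png',im)
E
```

```text
12.1167 [0.45712015 0.0381588  0.10475015] [1.79947644e+02 4.55756089e-03 9.84878382e+01] 0.024735976406694494
```

View pics/m5.png

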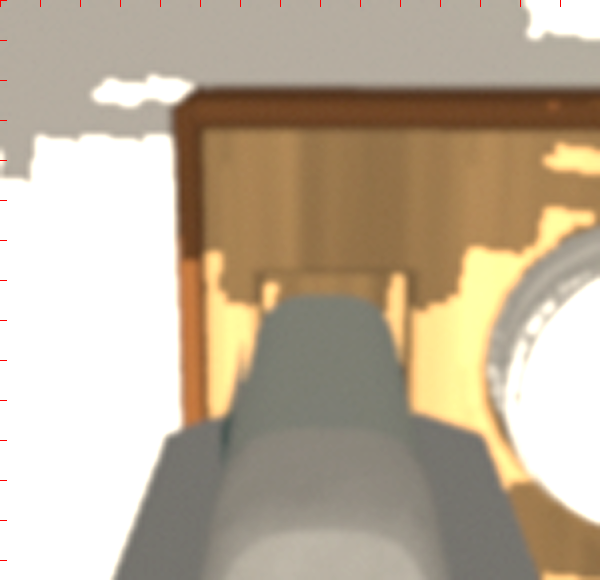

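```bash
python3 - <<'E'
from h import *
import pickle
p,tp=pickle.load(open('w5.pkl','rb')); psi=np.radians(98.49)
tx=np.array([np.cos(psi),np.sin(psi)]); ty=np.array([np.sin(psi),-np.cos(psi)])
t=lambda u,z:((at(p,u,z)[:2]-tp[:2])@np.array([tx,ty]).T*1e3).round(1)
print('base far',t((281,203.6),tp[2]-.055),'rim',t((281,197.6),.029))
print('baseLR',t((264.1,212),tp[2]-.055),t((297.9,212),tp[2]-.055),'wellLR',t((263.8,198),.0285),t((302.3,198),.0285))
print('capL/R z=72', t((200+222/4-.4,237),tp[2]+.017),t((200+430/4-.4,237),tp[2]+.017))
# tilt dir check: vertical line under base far edge
E
```

```text
base far [18.9  2. ] rim [18.5  2. ]
baseLR [ 12.4 -10.6] [12.4 14.6] wellLR [ 18.  -11.9] [18.  19.3]
capL/R z=72 [ 20.2 -11.3] [20.2 15.2]
```

The crop shows the well's far rim at y≈271, spanning x 257–411. The cartridge base is at y≈296, spanning x 258–393. So I need about +1.6 mm along tool y and −3 mm along tool x, then I can lower.

Emit:
{"op": "play_rows", "data": {
  "rows": [
    {"linear":[-0.32,0.16,0],"spin":0},
    {"linear":[0,0,0],"spin":0},
    {"linear":[0,0,0.8],"spin":0},
    {"linear":[0,0,0.8],"spin":0},
    {"linear":[0,0,0.6],"spin":0},
    {"linear":[0,0,0.4],"spin":0},
    {"linear":[0,0,0],"spin":0},
    {"linear":[0,0,0],"spin":0}
  ]
}}

```text
time: 12.83
tool_pos: [0.4585, 0.0353, 0.0776]
ee_rot: [-3.14, -0.0, 1.719]
wrist_force: [-0.0, -0.3, -2.2]
width: 0.0252
```

Emit:
{"op": "play_rows", "data": {
  "rows": [
    {"linear":[0,0,0.4],"spin":0},
    {"linear":[0,0,0.3],"spin":0},
    {"linear":[0,0,0.2],"spin":0},
    {"linear":[0,0,0.1],"spin":0},
    {"linear":[0,0,0],"spin":0},
    {"linear":[0,0,0],"spin":0}
  ]
}}

```text
time: 13.33
tool_pos: [0.4589, 0.0352, 0.0683]
ee_rot: [3.142, -0.0, 1.719]
wrist_force: [1.3, 0.1, -1.3]
width: 0.0248
```

Emit:
{"op": "play_rows", "data": {
  "rows": [
    {"linear":[0,0,0.15],"spin":0},
    {"linear":[0,0,0.1],"spin":0},
    {"linear":[0,0,0.1],"spin":0},
    {"linear":[0,0,0],"spin":0},
    {"linear":[0,0,0],"spin":0}
  ]
}}

```text
time: 13.75
tool_pos: [0.4588, 0.0352, 0.0647]
ee_rot: [-3.141, -0.0, 1.719]
wrist_force: [0.0, 0.6, -1.6]
width: 0.0249
```

Emit:
{"op": "play_rows", "data": {
  "rows": [
    {"linear":[0,0,0.1],"spin":0},
    {"linear":[0,0,0.05],"spin":0},
    {"linear":[0,0,0],"spin":0},
    {"linear":[0,0,0],"spin":0}
  ]
}}

```text
time: 14.08
tool_pos: [0.4589, 0.0352, 0.0632]
ee_rot: [-3.142, -0.0, 1.719]
wrist_force: [0.5, 0.3, -1.1]
width: 0.0246
```

Emit:
{"op": "play_rows", "data": {
  "rows": [
    {"linear":[0,0,0.05],"spin":0},
    {"linear":[0,0,0.05],"spin":0},
    {"linear":[0,0,0],"spin":0},
    {"linear":[0,0,0],"spin":0}
  ]
}}

```text
time: 14.42
tool_pos: [0.4591, 0.0352, 0.063]
ee_rot: [3.141, 0.0, 1.719]
wrist_force: [-1.4, 0.3, 3.8]
width: 0.0241
```

Contact came at base z 8 mm, which is the well floor. I'll release carefully, because the cap skirt is wider than the core, and retreat upward.

Emit:
{"op": "play_rows", "data": {
  "claw": 3.5,
  "rows": [
    {"linear":[0,0,0],"spin":0},
    {"linear":[0,0,0],"spin":0},
    {"linear":[0,0,0],"spin":0},
    {"linear":[0,0,0],"spin":0},
    {"linear":[0,0,-0.4],"spin":0},
    {"linear":[0,0,-0.4],"spin":0},
    {"linear":[0,0,0],"spin":0}
  ]
}}

```text
time: 15.0
tool_pos: [0.4597, 0.0352, 0.0714]
ee_rot: [3.14, 0.0, 1.719]
wrist_force: [0.7, -0.6, 0.1]
width: 0.0351
```

Emit:
{"op": "play_rows", "data": {
  "claw": 4.6,
  "rows": [
    {"linear":[0,0,0],"spin":0},
    {"linear":[0,0,0],"spin":0},
    {"linear":[0,0,0],"spin":0},
    {"linear":[0,0,-0.5],"spin":0},
    {"linear":[0,0,-2],"spin":0},
    {"linear":[0,0,-3],"spin":0},
    {"linear":[0,0,-3],"spin":0},
    {"linear":[0,0,-3],"spin":0},
    {"linear":[0,0,-2],"spin":0},
    {"linear":[0,0,-1],"spin":0},
    {"linear":[0,0,0],"spin":0},
    {"linear":[0,0,0],"spin":0}
  ]
}}

```text
time: 16.0
tool_pos: [0.4588, 0.0352, 0.2148]
ee_rot: [-3.141, -0.0, 1.719]
wrist_force: [-0.9, 0.0, -0.2]
width: 0.0461
```

```bash
python3 - <<'E'
from h import *
o=robot.get_obs(); print(o['time'],o['tool_pos'],o['width'])
p=wrist();save(p,'w6.png')
fs=[p['frame'][:,140:420]]
for n,c in (('side',(271,228)),('scene',(284,245))):
    q=eyes.snapshot(n); x,y=c; fs.append(cv2.resize(q['frame'][y-105:y+105,x-70:x+70],(280,420)))
    for k in ['oil_bottle','cartridge']:
        for s in finder.silhouettes(q,k): print(n,k,round(s['conf'],2),np.round(s['box'],1),np.round(at(q,s['box'][:2],0.049),3),q['frame'][s['pixels']].mean(0).round())
cv2.imwrite('pics/m6.png',cv2.resize(np.hstack(fs),(800,400))[:,:,::-1])
E
```

```text
16.0 [0.45878663 0.03522845 0.2148256 ] 0.04609292803625068
side oil_bottle 0.65 [388.9 263.1  16.5  28.1] [ 0.588 -0.353  0.049] [92. 78. 69.]
side oil_bottle 0.46 [269.9 227.1 113.6  94. ] [ 0.494 -0.05   0.049] [148. 117.  80.]
side cartridge 0.95 [361.5 333.   21.2  32.7] [ 0.391 -0.393  0.049] [156. 134.  27.]
side cartridge 0.88 [360.9 275.6  18.8  29.1] [ 0.515 -0.317  0.049] [151. 129.  27.]
side cartridge 0.76 [328.4 276.6  13.6  33.3] [ 0.464 -0.256  0.049] [156. 134.  26.]
side cartridge 0.69 [404.5 324.4  24.7  32.4] [ 0.467 -0.458  0.049] [146. 125.  18.]
side cartridge 0.55 [235.4 218.2  19.   29.1] [0.46  0.042 0.049] [139. 135. 126.]
```

View pics/m6.png

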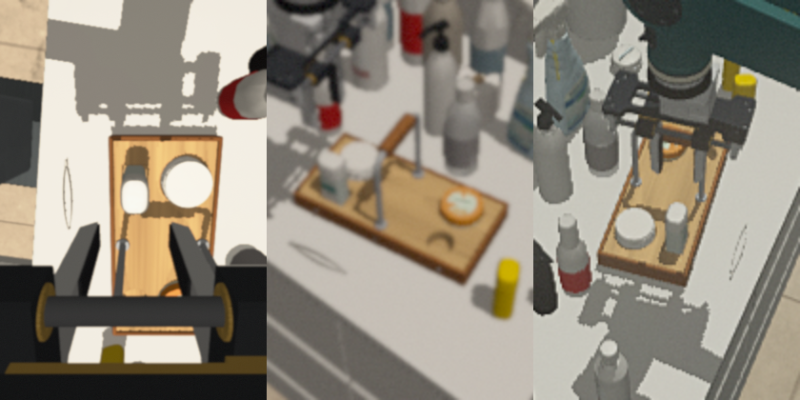

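The cartridge stands upright in its recess in all three views, with nothing else disturbed. Next is the oil bottle at about (0.59,-0.35).

Emit:
{"op": "play_rows", "data": {
  "claw": 6.5,
  "rows": [
    {"linear":[0,0,-1.5],"spin":0},
    {"linear":[0,0,-1.0],"spin":0},
    {"linear":[-2.0,0,0],"spin":0},
    {"linear":[-3.5,0,0],"spin":0},
    {"linear":[-3.5,0,0],"spin":0},
    {"linear":[-3.5,0,0],"spin":0},
    {"linear":[-3.5,0,0],"spin":0},
    {"linear":[-3.5,0,0],"spin":0},
    {"linear":[-3.5,0,0],"spin":0},
    {"linear":[-3.5,0,0],"spin":0},
    {"linear":[-3.5,0,0],"spin":0},
    {"linear":[-3.5,0,0],"spin":0}
  ]
}}

```text
time: 17.35
tool_pos: [0.5085, -0.298, 0.2406]
ee_rot: [3.141, 0.0, 1.719]
wrist_force: [0.2, 0.3, 0.7]
width: 0.0652
```

Emit:
{"op": "play_rows", "data": {
  "rows": [
    {"linear":[-3.0,0,0],"spin":0},
    {"linear":[-2.0,1.0,0],"spin":0},
    {"linear":[0,2.5,0],"spin":0},
    {"linear":[0,2.5,0],"spin":0},
    {"linear":[0,1.5,1],"spin":0},
    {"linear":[0,0,2],"spin":0},
    {"linear":[0,0,1],"spin":0},
    {"linear":[0,0,0],"spin":0},
    {"linear":[0,0,0],"spin":0},
    {"linear":[0,0,0],"spin":0}
  ]
}}

```text
time: 18.18
tool_pos: [0.5898, -0.3349, 0.2015]
ee_rot: [3.14, 0.001, 1.718]
wrist_force: [0.2, 0.1, -0.1]
width: 0.0649
```

```bash
python3 - <<'E'
from h import *
import pickle
o=robot.get_obs(); print(o['time'],o['tool_pos'],np.degrees(o['ee_rot']),o['width'])
p=wrist();save(p,'w7.png'); pickle.dump((p,o['tool_pos']),open('w7.pkl','wb'))
for s in finder.silhouettes(p,'oil_bottle'): print(s['conf'],s['box'])
print(proj(p,[[.59,-.35,.102],[.59,-.35,0],o['tool_pos']]))
E
```

```text
18.1833 [ 0.58980531 -0.33485685  0.20147392] [1.79937123e+02 5.69920356e-02 9.84594204e+01] 0.0648938077580398
0.67 [285.7, 213.0, 28.6, 41.8]
[[276.48996749 227.09646099]
 [277.54270636 200.04476899]
 [277.68607871 259.07135165]]
```

View pics/w7.png

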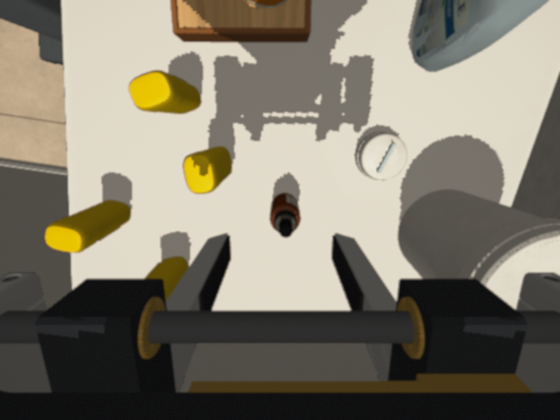

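```bash
python3 - <<'E'
from h import *
import pickle
p,tp=pickle.load(open('w7.pkl','rb')); psi=np.radians(98.46)
A=np.array([[np.cos(psi),np.sin(psi)],[np.sin(psi),-np.cos(psi)]])
t=lambda u,z:(A@(at(p,u,z)[:2]-tp[:2])*1e3).round(1)
print('base far',t((285.7,192.1),0.001),'bulb top',t((285.7,227),.102),'bulb bottom edge',t((285.7,234),.1))
for q in [(.588,-.353),(.590,-.347)]: print(A@(np.array(q)-tp[:2])*1e3)
print('grip plane',t((281.1,200),.05))
m=[s for s in finder.silhouettes(wrist(),'oil_bottle')][0]['pixels']
r=np.where(m.any(1))[0]; print([(i,np.where(m[i])[0][[0,-1]]) for i in r[::4]])
g=p['frame'].sum(2); print(g[186:240,285])
E
```

```text
base far [-4.7  8. ] bulb top [-14.9   6.4] bulb bottom edge [-22.5   6.4]
[-17.68013924  -4.45486478]
[-12.03966418  -1.59391368]
grip plane [-2.5  2.3]
[(np.int64(192), array([281, 287])), (np.int64(196), array([275, 294])), (np.int64(200), array([272, 296])), (np.int64(204), array([270, 297])), (np.int64(208), array([270, 298])), (np.int64(212), array([269, 298])), (np.int64(216), array([268, 299])), (np.int64(220), array([268, 299])), (np.int64(224), array([270, 297])), (np.int64(228), array([273, 295])), (np.int64(232), array([278, 291])), (np.int64(236), array([282, 287]))]
[340 339 343 343 341 330 277 187 119 106 108 104 109 101 103  95  74  59
  77  90 105 117 116  95  65  41  26  53  74  98 114 108  76  43  20  22
  16  16  12  30  31  34  28  41  42  37  48  42  42  80 229 431 581 643]
```

The view shows the bottle at (285,213), nearly centred between the fingers. It needs about +5 mm along tool y and −18 mm along tool x.

Emit:
{"op": "play_rows", "data": {
  "claw": 6.5,
  "rows": [
    {"linear":[-1.2,0.5,0],"spin":0},
    {"linear":[-0.6,0,0],"spin":0},
    {"linear":[0,0,1.5],"spin":0},
    {"linear":[0,0,2.5],"spin":0},
    {"linear":[0,0,2.5],"spin":0},
    {"linear":[0,0,2.5],"spin":0},
    {"linear":[0,0,2.5],"spin":0},
    {"linear":[0,0,1.8],"spin":0},
    {"linear":[0,0,0.9],"spin":0},
    {"linear":[0,0,0],"spin":0},
    {"linear":[0,0,0],"spin":0}
  ]
}}

```text
time: 19.3
tool_pos: [0.5976, -0.3518, 0.0587]
ee_rot: [3.141, 0.0, 1.719]
wrist_force: [0.2, -0.8, 0.5]
width: 0.0651
```

Emit:
{"op": "play_rows", "data": {
  "claw": 2.4,
  "rows": [
    {"linear":[0,0,0],"spin":0},
    {"linear":[0,0,0],"spin":0},
    {"linear":[0,0,0],"spin":0},
    {"linear":[0,0,0],"spin":0},
    {"linear":[0,0,0],"spin":0},
    {"linear":[0,0,0],"spin":0},
    {"linear":[0,0,0],"spin":0},
    {"linear":[0,0,0],"spin":0},
    {"linear":[0,0,0],"spin":0}
  ]
}}

```text
time: 20.05
tool_pos: [0.5977, -0.3517, 0.0588]
ee_rot: [3.141, 0.001, 1.719]
wrist_force: [-0.8, -0.6, 3.6]
width: 0.0313
```

```bash
python3 - <<'E'
from h import *
import pickle
p=wrist();save(p,'w8.png'); o=robot.get_obs(); tp=o['tool_pos']; print(o['width'])
pickle.dump((p,tp),open('w8.pkl','wb'))
psi=np.radians(98.5);A=np.array([[np.cos(psi),np.sin(psi)],[np.sin(psi),-np.cos(psi)]])
t=lambda u,z:(A@(at(p,u,z)[:2]-tp[:2])*1e3).round(1)
for s in finder.silhouettes(p,'oil_bottle'): print(s['conf'],s['box'])
g=p['frame'].astype(int).sum(2)
print(g[180:310:2,281])
for r in (225,240,255): print(r,g[r,245:320:2])
for r in (195,200,205,210): print(r,'base',t((281,r),0.),'shoulder', t((281,r),.058))
E
```

```text
0.03130671235932291
0.91 [280.0, 259.3, 54.2, 98.8]
[645 472 396 397 396 395 394 396 397 396 398 397 396 396 392 323 129 123
 117 107 103  99  98  92  89  85  82  78  76  95 113 134 145 151 108  44
  29  44  39  40  85 123 139 137  68  28  36  30  30  20  19  32  26  34
  33  33  37  53  56  48  52  53  48  42  37]
225 [709 710 708 709 708 709 708 519 156  72  70  67  71  73  73  74  79  71
  89 240 317 316 282 283 276 272 266 258 421 684 710 708 709 708 710 709
 708 710]
240 [266 266 264 250 127 104 202 116  77  67  73  76  84  91  94 103 106 110
 113 118 108 108 104  91  83  76  75 123 210 273 415 190 158 255 263 266
 263 262]
255 [266 257 152  51  53  74 104 150 181 151 111  58  46  44  41  46  36  46
  31  43  43  35  34  35  36  51  97 135 199 206 143  93  51  59 185 260
 263 265]
195 base [24.5  2. ] shoulder [38.  2.]
200 base [20.7  2. ] shoulder [35.1  2. ]
205 base [16.8  2. ] shoulder [32.3  2. ]
210 base [12.9  2. ] shoulder [29.4  2. ]
```

View pics/w8.png

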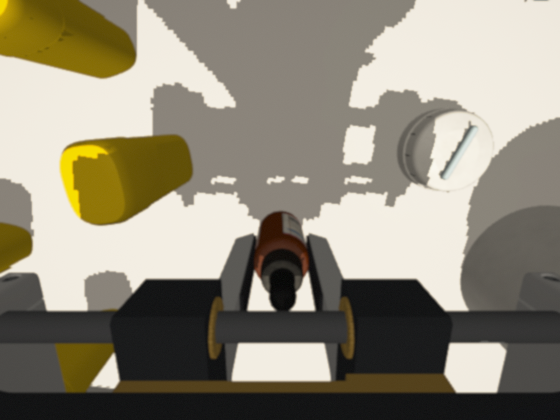

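The bottle sits about 5 mm toward −x of the pads' centre: its base edge shows at row 210 where ~205 was expected, and the width reads a little small. I'll re-centre and regrip.

Emit:
{"op": "play_rows", "data": {
  "claw": 4.6,
  "rows": [
    {"linear":[0,0,0],"spin":0},
    {"linear":[0,0,0],"spin":0},
    {"linear":[0,0,0],"spin":0},
    {"linear":[0,0,0],"spin":0},
    {"linear":[-0.3,0,0],"spin":0},
    {"linear":[-0.2,0,0],"spin":0},
    {"linear":[0,0,0],"spin":0}
  ]
}}

```text
time: 20.73
tool_pos: [0.5982, -0.357, 0.0581]
ee_rot: [-3.142, 0.0, 1.718]
wrist_force: [0.3, -0.5, 0.3]
width: 0.0461
```

Emit:
{"op": "play_rows", "data": {
  "claw": 2.4,
  "rows": [
    {"linear":[0,0,0],"spin":0},
    {"linear":[0,0,0],"spin":0},
    {"linear":[0,0,0],"spin":0},
    {"linear":[0,0,0],"spin":0},
    {"linear":[0,0,0],"spin":0},
    {"linear":[0,0,0],"spin":0},
    {"linear":[0,0,0],"spin":0}
  ]
}}

```text
time: 21.32
tool_pos: [0.5982, -0.3565, 0.0582]
ee_rot: [3.142, -0.0, 1.719]
wrist_force: [0.1, 0.0, 0.5]
width: 0.0316
```

```bash
python3 - <<'E'
from h import *
o=robot.get_obs(); tp=o['tool_pos']; print(tp,o['width'])
p=wrist();save(p,'w9.png')
g=p['frame'].astype(int).sum(2); print(g[196:216,281],g[215,255:310:2])
E
```

```text
[ 0.59822564 -0.35648066  0.05822058] 0.03163004093413445
[397 397 398 395 395 395 398 398 358 258 144 101 108 104 103  89  92  93
  94  97] [394 395 393 317 136  65  71  76  70  78  75  74  73  97 230 306 303 264
 267 256 232 225 319 389 396 395 395 394]
```

Emit:
{"op": "play_rows", "data": {
  "rows": [
    {"linear":[0,0,-0.5],"spin":0},
    {"linear":[0,0,-1.5],"spin":0},
    {"linear":[0,0,-2.5],"spin":0},
    {"linear":[0,0,-2.5],"spin":0},
    {"linear":[0,0,-2.5],"spin":0},
    {"linear":[0,0,-2.5],"spin":0},
    {"linear":[0,0,-1.5],"spin":0},
    {"linear":[0,0,-0.5],"spin":0},
    {"linear":[0.8,-0.3,0],"spin":0},
    {"linear":[1.6,-0.6,0],"spin":0},
    {"linear":[2.5,-0.9,0],"spin":0},
    {"linear":[3.0,-1.0,0],"spin":0}
  ]
}}

```text
time: 22.37
tool_pos: [0.5573, -0.2817, 0.195]
ee_rot: [-3.138, -0.003, 1.717]
wrist_force: [0.2, 1.8, -0.8]
width: 0.0315
```

Emit:
{"op": "play_rows", "data": {
  "rows": [
    {"linear":[3.0,-1.0,0],"spin":0},
    {"linear":[3.0,-1.0,0],"spin":0},
    {"linear":[3.0,-1.0,0],"spin":0},
    {"linear":[3.0,-1.0,0],"spin":0},
    {"linear":[2.0,-0.7,0],"spin":0},
    {"linear":[1.2,-0.4,0],"spin":0},
    {"linear":[0.6,-0.1,1],"spin":0},
    {"linear":[0,0,2.5],"spin":0},
    {"linear":[0,0,2.5],"spin":0},
    {"linear":[0,0,2],"spin":0},
    {"linear":[0,0,0.8],"spin":0},
    {"linear":[0,0,0],"spin":0}
  ]
}}

```text
time: 23.37
tool_pos: [0.4821, -0.1335, 0.1063]
ee_rot: [-3.135, -0.004, 1.718]
wrist_force: [0.3, 0.6, -0.6]
width: 0.0314
```

Emit:
{"op": "play_rows", "data": {
  "rows": [
    {"linear":[0,0,0],"spin":0},
    {"linear":[0,0,0],"spin":0}
  ]
}}

```text
time: 23.53
tool_pos: [0.4851, -0.1345, 0.1114]
ee_rot: [3.14, 0.001, 1.718]
wrist_force: [0.6, -0.2, -0.5]
width: 0.0315
```

```bash
python3 - <<'E'
from h import *
import pickle
o=robot.get_obs(); print(o['time'],o['tool_pos'],np.degrees(o['ee_rot']),o['width'])
p=wrist(); save(p,'w10.png'); pickle.dump((p,o['tool_pos']),open('w10.pkl','wb'))
f=p['frame'][:,:,::-1]
im=cv2.convertScaleAbs(cv2.resize(f[130:275,200:350],None,fx=4,fy=4,interpolation=cv2.INTER_CUBIC),alpha=1.3)
for i in range(0,im.shape[0],40): cv2.line(im,(0,i),(6,i),(0,0,255),1)
for i in range(0,im.shape[1],40): cv2.line(im,(i,0),(i,6),(0,0,255),1)
cv2.imwrite('pics/m10.png',im)
E
```

```text
23.5333 [ 0.48507199 -0.1345327   0.11136718] [1.79892285e+02 6.25020161e-02 9.84610250e+01] 0.03149883837234114
```

View pics/m10.png

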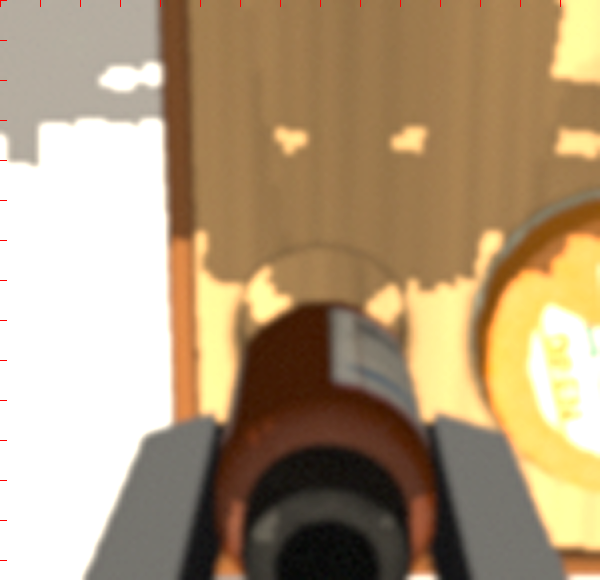

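```bash
python3 - <<'E'
from h import *
import pickle
p,tp=pickle.load(open('w10.pkl','rb')); psi=np.radians(98.46)
A=np.array([[np.cos(psi),np.sin(psi)],[np.sin(psi),-np.cos(psi)]])
t=lambda u,z:(A@(at(p,u,z)[:2]-tp[:2])*1e3).round(1)
c=lambda x,y:(200+x/4-.4,130+y/4-.4)
print('base far',t(c(324,302),tp[2]-.0582),'rim',t(c(322,244),.029))
print('well LR',t(c(239,330),.029),t(c(409,330),.029))
E
```

```text
base far [16.8  1.8] rim [22.8  1.4]
well LR [  4.3 -16.1] [ 4.2 19.7]
```

The well arc's far edge is at crop (322,244) and the bottle base edge at (324,302). So I go +3 mm along tool x and then lower.

Emit:
{"op": "play_rows", "data": {
  "rows": [
    {"linear":[0.32,0,0],"spin":0},
    {"linear":[0,0,0],"spin":0},
    {"linear":[0,0,0.8],"spin":0},
    {"linear":[0,0,0.8],"spin":0},
    {"linear":[0,0,0.8],"spin":0},
    {"linear":[0,0,0.6],"spin":0},
    {"linear":[0,0,0.3],"spin":0},
    {"linear":[0,0,0],"spin":0},
    {"linear":[0,0,0],"spin":0},
    {"linear":[0,0,0],"spin":0}
  ]
}}

```text
time: 24.42
tool_pos: [0.4837, -0.1307, 0.0774]
ee_rot: [3.142, -0.0, 1.719]
wrist_force: [0.1, 0.3, -0.3]
width: 0.0313
```

Emit:
{"op": "play_rows", "data": {
  "rows": [
    {"linear":[0,0,0.3],"spin":0},
    {"linear":[0,0,0.3],"spin":0},
    {"linear":[0,0,0.2],"spin":0},
    {"linear":[0,0,0],"spin":0},
    {"linear":[0,0,0],"spin":0}
  ]
}}

```text
time: 24.83
tool_pos: [0.4835, -0.1307, 0.0691]
ee_rot: [-3.141, -0.0, 1.719]
wrist_force: [-0.6, 0.7, -0.9]
width: 0.0317
```

Base is at about 11 mm, inside the well. Lowering the last few millimetres.

Emit:
{"op": "play_rows", "data": {
  "rows": [
    {"linear":[0,0,0.1],"spin":0},
    {"linear":[0,0,0.1],"spin":0},
    {"linear":[0,0,0.05],"spin":0},
    {"linear":[0,0,0],"spin":0},
    {"linear":[0,0,0],"spin":0}
  ]
}}

```text
time: 25.25
tool_pos: [0.4836, -0.1307, 0.0667]
ee_rot: [-3.142, -0.0, 1.719]
wrist_force: [-0.1, -0.4, -0.3]
width: 0.0314
```

Emit:
{"op": "play_rows", "data": {
  "rows": [
    {"linear":[0,0,0.05],"spin":0},
    {"linear":[0,0,0.05],"spin":0},
    {"linear":[0,0,0],"spin":0},
    {"linear":[0,0,0],"spin":0}
  ]
}}

```text
time: 25.58
tool_pos: [0.4838, -0.1308, 0.0661]
ee_rot: [3.141, 0.0, 1.719]
wrist_force: [-1.4, 0.1, 1.1]
width: 0.0314
```

Emit:
{"op": "play_rows", "data": {
  "rows": [
    {"linear":[0,0,0.05],"spin":0},
    {"linear":[0,0,0],"spin":0},
    {"linear":[0,0,0],"spin":0}
  ]
}}

```text
time: 25.83
tool_pos: [0.4838, -0.1309, 0.066]
ee_rot: [3.141, 0.0, 1.719]
wrist_force: [-1.8, 0.9, 5.3]
width: 0.0312
```

Emit:
{"op": "play_rows", "data": {
  "claw": 3.6,
  "rows": [
    {"linear":[0,0,0],"spin":0},
    {"linear":[0,0,0],"spin":0},
    {"linear":[0,0,0],"spin":0},
    {"linear":[0,0,0],"spin":0},
    {"linear":[0,0,-0.5],"spin":0},
    {"linear":[0,0,-0.5],"spin":0},
    {"linear":[0,0,0],"spin":0}
  ]
}}

```text
time: 26.42
tool_pos: [0.4846, -0.1311, 0.0767]
ee_rot: [3.139, 0.001, 1.719]
wrist_force: [-0.0, 0.3, 0.8]
width: 0.036
```

Emit:
{"op": "play_rows", "data": {
  "claw": 4.6,
  "rows": [
    {"linear":[0,0,0],"spin":0},
    {"linear":[0,0,0],"spin":0},
    {"linear":[0,0,-0.5],"spin":0},
    {"linear":[0,0,-2],"spin":0},
    {"linear":[0,0,-3],"spin":0},
    {"linear":[0,0,-3],"spin":0},
    {"linear":[0,0,-3],"spin":0},
    {"linear":[0,0,-3],"spin":0},
    {"linear":[0,0,-2],"spin":0},
    {"linear":[0,0,-1],"spin":0},
    {"linear":[0,0,0],"spin":0},
    {"linear":[0,0,0],"spin":0}
  ]
}}

```text
time: 27.42
tool_pos: [0.4836, -0.1307, 0.2497]
ee_rot: [-3.141, -0.0, 1.719]
wrist_force: [0.4, -0.1, -1.3]
width: 0.0459
```

Released, and the bottle is home: contact came at base z ≈ 8 mm. Next I'll locate the grip numerically from this view.

```bash
python3 - <<'E'
from h import *
import pickle
o=robot.get_obs(); tp=o['tool_pos'];print(o['time'],tp)
p=wrist(); save(p,'w11.png'); pickle.dump((p,tp),open('w11.pkl','wb'))
a=np.radians(8.5);X=np.array([np.cos(a),np.sin(a)]);Y=np.array([-X[1],X[0]]);C=np.array([.5070,-.0432])
L=lambda x,y,z:[*(C+X*x/1e3+Y*y/1e3),z/1e3]
print('pred grip ends',proj(p,[L(-35,0,176),L(35,0,176)]).round(1))
hsv=cv2.cvtColor(p['frame'],cv2.COLOR_RGB2HSV); f=p['frame'].astype(int)
u=proj(p,[L(0,0,176)])[0].astype(int); print(u,f[u[1]-16:u[1]+17:2,u[0]])
print(f[u[1],u[0]-80:u[0]+81:5])
for n in ('side','scene'):
    q=eyes.snapshot(n)
    for k in ['oil_bottle','cartridge','tonic','timer','tweezers','cream_pot','cotton_pads']:
        for s in finder.silhouettes(q,k)[:6]: print(n,k,round(s['conf'],2),np.round(s['box'],1),np.round(at(q,s['box'][:2],0.05),3),q['frame'][s['pixels']].mean(0).round())
    print('pred bottle box ends',proj(q,[L(-36,-85,8),L(-36,-85,110)]).round(), 'cart',proj(q,[L(-36,85,8),L(-36,85,106)]).round())
E
```

```text
27.4167 [ 0.48355464 -0.13071574  0.2497399 ]
pred grip ends [[279.8 114. ]
 [373.7 113.9]]
[326 113] [[124  96  61]
 [119  91  58]
 [ 86  59  35]
 [ 80  50  27]
 [ 83  52  28]
 [ 85  53  28]
 [ 85  53  27]
 [ 87  55  30]
 [ 87  54  29]
 [ 89  54  30]
 [ 89  55  31]
 [ 85  52  29]
 [ 77  48  28]
 [ 70  44  25]
 [159 121  76]
 [233 186 119]
 [234 189 120]]
[[243 237 228]
 [243 237 227]
 [120 101  88]
 [ 87  86  83]
 [ 94  93  91]
 [ 95  94  91]
 [101 100  96]
 [100 100  96]
 [ 83  51  28]
 [ 89  56  30]
 [ 89  56  29]
 [ 89  55  31]
 [ 88  55  29]
 [ 88  55  30]
 [ 89  57  32]
 [ 88  55  30]
 [ 87  54  29]
 [ 88  55  31]
 [ 88  56  34]
 [ 88  56  30]
 [ 87  55  30]
 [ 86  54  30]
 [ 85  52  28]
 [ 86  54  29]
 [ 85  53  28]
 [ 84  54  30]
 [ 99  97  93]
 [ 99  98  94]
 [ 95  95  91]
 [109 106 100]
 [243 238 227]
 [242 238 226]
 [242 238 226]]
side oil_bottle 0.55 [290.9 244.9  12.8  21.5] [ 0.482 -0.129  0.05 ] [94. 74. 61.]
side cartridge 0.85 [361.8 277.4  20.   32.9] [ 0.511 -0.321  0.05 ] [155. 133.  29.]
side cartridge 0.7 [360.8 333.4  25.2  27.2] [ 0.389 -0.392  0.05 ] [161. 13
[... 904 characters left out ...]
43  0.05 ] [141. 127.  61.]
scene cartridge 0.66 [347.5 151.2   7.7  23.4] [ 0.462 -0.452  0.05 ] [131. 115.  39.]
scene cartridge 0.65 [317.1 174.5  13.2  27.2] [ 0.514 -0.307  0.05 ] [130. 116.  59.]
scene cartridge 0.62 [288.  258.8  14.   25.5] [0.466 0.028 0.05 ] [113. 112. 103.]
scene tonic 0.7 [254.6 339.8  20.   37.9] [0.442 0.277 0.05 ] [128. 127. 120.]
scene timer 0.46 [263.8 171.8  13.7  16.3] [ 0.676 -0.245  0.05 ] [161. 161. 152.]
scene cream_pot 0.53 [285.2 219.9  18.1   9.9] [ 0.53  -0.093  0.05 ] [161. 128.  87.]
scene cotton_pads 0.92 [268.1 260.1  22.6  19.7] [0.514 0.055 0.05 ] [154. 152. 142.]
pred bottle box ends [[304. 224.]
 [305. 203.]] cart [[289. 270.]
 [289. 250.]]
```

Emit:
{"op": "play_rows", "data": {
  "claw": 5.4,
  "rows": [
    {"linear":[0,0,0],"spin":-7},
    {"linear":[0,0,0],"spin":-7},
    {"linear":[0,0,0],"spin":-7},
    {"linear":[0,0,0],"spin":-7},
    {"linear":[0,0,0],"spin":-7},
    {"linear":[0,0,0],"spin":-7},
    {"linear":[0,0,0],"spin":-7},
    {"linear":[0,0,0],"spin":-7},
    {"linear":[0,0,0],"spin":-7},
    {"linear":[0,0,0],"spin":-7},
    {"linear":[0,0,0],"spin":-7},
    {"linear":[0,0,0],"spin":-7}
  ]
}}

```text
time: 29.27
tool_pos: [0.4837, -0.1308, 0.2503]
ee_rot: [3.142, 0.0, -3.092]
wrist_force: [-0.1, 0.2, 0.0]
width: 0.054
```

Emit:
{"op": "play_rows", "data": {
  "rows": [
    {"linear":[0,0,0],"spin":-6},
    {"linear":[-1.1,2.7,0],"spin":0},
    {"linear":[-1.1,2.8,0],"spin":0},
    {"linear":[-1.0,2.8,0],"spin":0},
    {"linear":[0,0,0],"spin":0},
    {"linear":[0,0,0],"spin":0},
    {"linear":[0,0,0],"spin":0}
  ]
}}

```text
time: 29.85
tool_pos: [0.503, -0.0443, 0.2503]
ee_rot: [-3.141, -0.0, -2.993]
wrist_force: [0.0, -0.2, 1.0]
width: 0.0541
```

```bash
python3 - <<'E'
from h import *
o=robot.get_obs(); tp=o['tool_pos'];print(o['time'],tp,np.degrees(o['ee_rot']),o['joint_positions'],o['width'],o['wrist_torque'])
p=wrist(); save(p,'w12.png'); f=p['frame'].astype(int)
m=((f[:,:,0]-f[:,:,2]>35)&(f[:,:,0]<135)&(f[:,:,1]<75)).astype(np.uint8)
a=np.radians(8.5);X=np.array([np.cos(a),np.sin(a)]);C=np.array([.5070,-.0432])
print(proj(p,[[*(C+X*s),.176] for s in(-.035,0,.035)]).round(1))
m=cv2.morphologyEx(m,cv2.MORPH_OPEN,np.ones((5,5)))
n,l,st,ce=cv2.connectedComponentsWithStats(m)
for i in range(1,n):
    if st[i,4]>200: print(st[i],ce[i].round(1))
E
```

```text
29.85 [ 0.50302924 -0.04428811  0.25028859] [-1.79964618e+02 -5.79124909e-03 -1.71500818e+02] [-1.99730465e-01 -1.71418500e-02  1.42720008e+00 -6.22992833e-04
  1.73141878e+00 -1.91896521e+00] 0.05405521375510804 [-0.00593182 -0.01970105  0.04026924]
[[281.9 180.9]
 [281.9 222.9]
 [281.9 262. ]]
[  0  34  27  33 730] [12.4 51. ]
[110 136  29  12 219] [122.4 142.1]
[ 50 155  47  22 554] [ 74.3 165.1]
[ 274  189   20   72 1316] [283.1 223.8]
[396 233  36  33 702] [411.2 246.8]
[166 298  17  20 219] [173.6 306.4]
[379 298  18  22 238] [388.3 307.1]
[ 165  374  338   18 4171] [354.9 384.8]
```

The grip bar is centred between the fingers (col 283 against the grasp plane at ~281). Lowering onto it and closing.

Emit:
{"op": "play_rows", "data": {
  "rows": [
    {"linear":[0,0.1,0.5],"spin":0},
    {"linear":[0,0,2],"spin":0},
    {"linear":[0,0,2.5],"spin":0},
    {"linear":[0,0,2],"spin":0},
    {"linear":[0,0,1],"spin":0},
    {"linear":[0,0,0.6],"spin":0},
    {"linear":[0,0,0],"spin":0},
    {"linear":[0,0,0],"spin":0}
  ]
}}

```text
time: 30.57
tool_pos: [0.5033, -0.0434, 0.165]
ee_rot: [-3.141, 0.001, -2.994]
wrist_force: [0.2, -0.2, 0.4]
width: 0.0537
```

Emit:
{"op": "play_rows", "data": {
  "claw": 0.5,
  "rows": [
    {"linear":[0,0,0],"spin":0},
    {"linear":[0,0,0],"spin":0},
    {"linear":[0,0,0],"spin":0},
    {"linear":[0,0,0],"spin":0},
    {"linear":[0,0,0],"spin":0},
    {"linear":[0,0,0],"spin":0},
    {"linear":[0,0,0],"spin":0},
    {"linear":[0,0,0],"spin":0},
    {"linear":[0,0,0],"spin":0},
    {"linear":[0,0,0],"spin":0}
  ]
}}

```text
time: 31.4
tool_pos: [0.503, -0.0425, 0.1646]
ee_rot: [3.141, 0.001, -2.993]
wrist_force: [-0.8, 1.5, 2.2]
width: 0.0178
```

Emit:
{"op": "play_rows", "data": {
  "rows": [
    {"linear":[0,0,-0.1],"spin":0},
    {"linear":[0,0,-0.2],"spin":0},
    {"linear":[0,0,-0.3],"spin":0},
    {"linear":[0,0,-0.3],"spin":0},
    {"linear":[0,0,-0.2],"spin":0},
    {"linear":[0,0,-0.1],"spin":0},
    {"linear":[0,0,0],"spin":0},
    {"linear":[0,0,0],"spin":0},
    {"linear":[0,0,0],"spin":0}
  ]
}}

```text
time: 32.15
tool_pos: [0.5028, -0.043, 0.1761]
ee_rot: [3.141, -0.0, -2.994]
wrist_force: [0.1, -0.2, -7.9]
width: 0.018
```

```bash
cat > lv.py <<'E'
from h import *
import sys
o=robot.get_obs(); tp=o['tool_pos'];print(o['time'],tp,np.degrees(o['ee_rot']),o['wrist_force'],o['wrist_torque'])
p=wrist(); f=p['frame'].astype(int); save(p,sys.argv[1])
m=((f[:,:,0]-f[:,:,2]>35)&(f[:,:,0]<135)&(f[:,:,1]<75)).astype(np.uint8)
n,l,st,ce=cv2.connectedComponentsWithStats(cv2.morphologyEx(m,cv2.MORPH_OPEN,np.ones((5,5))))
for i in range(1,n):
    if st[i,4]>200: print(st[i],ce[i].round(1))
a=np.radians(8.5);X=np.array([np.cos(a),np.sin(a)]);Y=np.array([-X[1],X[0]]);C=np.array([.5070,-.0432]);h=tp[2]-.1646
L=lambda x,y,z:[*(C+X*x/1e3+Y*y/1e3),z/1e3+h]
for nm in('side','scene'):
    q=eyes.snapshot(nm); save(q,nm+sys.argv[1])
    for k,(x,y,z) in {'oil_bottle':(-36,-85,59),'cartridge':(-36,85,57),'cream_pot':(26,-85,46),'cotton_pads':(26,85,49)}.items():
        u=proj(q,L(x,y,z))[0]
        b=[s for s in finder.silhouettes(q,k) if np.hypot(*(np.array(s['box'][:2])-u))<20][:1]
        print(nm,k,'pred',u.round(1),'seen',[np.round(s['box'],1) for s in b])
E
python3 lv.py l1.png
```

```text
32.15 [ 0.50281583 -0.04296106  0.17609501] [ 1.79993083e+02 -1.75472612e-02 -1.71517169e+02] [ 0.09885185 -0.23481671 -7.86943374] [-0.01471203 -0.02023083 -0.00932088]
[407 139  19  35 295] [418.9 152. ]
[179 157  35  31 472] [199.  167.5]
[408 197  11  52 302] [412.9 221.8]
[ 266  210   32  100 2921] [281.1 259.8]
[ 418  255   51   46 1338] [439.9 274.6]
[  85  374  337   18 4220] [273.9 384.7]
side oil_bottle pred [292.6 240.5] seen [array([290.6, 240.6,   8.3,  19.8])]
side cartridge pred [236.3 215.2] seen [array([236. , 216.4,  14.6,  30. ])]
side cream_pot pred [303.9 226.6] seen [array([301.9, 228.8,  25.8,  24.3])]
side cotton_pads pred [249.1 201.8] seen [array([248.5, 204.8,  18.8,  24. ])]
scene oil_bottle pred [304.9 211.4] seen []
scene cartridge pred [289.2 258. ] seen [array([290. , 257.6,  16.6,  28.1])]
scene cream_pot pred [284.8 209.6] seen [array([284.4, 217.9,  19.4,  13. ])]
scene cotton_pads pred [267.7 254.3] seen [array([268.8, 258.2,  21.2,  18. ])]
```

The full weight (7.9 N, ~0.8 kg) is carried with almost no moment, so the grip is near the centre of mass. Lifting gently to 10 cm.

Emit:
{"op": "play_rows", "data": {
  "rows": [
    {"linear":[0,0,-0.2],"spin":0},
    {"linear":[0,0,-0.5],"spin":0},
    {"linear":[0,0,-0.8],"spin":0},
    {"linear":[0,0,-1.1],"spin":0},
    {"linear":[0,0,-1.2],"spin":0},
    {"linear":[0,0,-1.3],"spin":0},
    {"linear":[0,0,-1.2],"spin":0},
    {"linear":[0,0,-1.0],"spin":0},
    {"linear":[0,0,-0.8],"spin":0},
    {"linear":[0,0,-0.5],"spin":0},
    {"linear":[0,0,-0.3],"spin":0},
    {"linear":[0,0,0],"spin":0}
  ]
}}

```text
time: 33.7
tool_pos: [0.5031, -0.043, 0.2659]
ee_rot: [-3.141, 0.001, -2.994]
wrist_force: [0.1, -0.2, -7.8]
width: 0.018
```

Emit:
{"op": "play_rows", "data": {
  "rows": [
    {"linear":[0,0,0],"spin":0},
    {"linear":[0,0,0],"spin":0},
    {"linear":[0,0,0],"spin":0},
    {"linear":[0,0,0],"spin":0},
    {"linear":[0,0,0],"spin":0},
    {"linear":[0,0,0],"spin":0}
  ]
}}

```text
time: 34.2
tool_pos: [0.5029, -0.0429, 0.265]
ee_rot: [3.141, -0.0, -2.994]
wrist_force: [0.7, 0.6, -8.9]
width: 0.018
```

```bash
python3 lv.py l2.png; python3 - <<'E'
from h import *
# level check: near-frame edge corner heights in side view via wrist frames: compare rim edge in l1 vs l2 (camera fixed to tool)
a=cv2.imread('pics/l1.png',0).astype(np.float32);b=cv2.imread('pics/l2.png',0).astype(np.float32)
c=lambda im:cv2.Canny(cv2.GaussianBlur(im,(0,0),1).astype(np.uint8),40,100)
A=cv2.imread('pics/l1.png',0);B=cv2.imread('pics/l2.png',0)
pts=cv2.goodFeaturesToTrack(A,200,.02,5)
n,st,e=cv2.calcOpticalFlowPyrLK(A,B,pts,None,winSize=(15,15))
d=(n-pts).reshape(-1,2)[(st.ravel()==1)&(e.ravel()<8)]; q=pts.reshape(-1,2)[(st.ravel()==1)&(e.ravel()<8)]
for i in np.where(np.hypot(*d.T)<4)[0][:40]: print(q[i].astype(int),d[i].round(1),end='; ')
q=eyes.snapshot('side')
for k in('tonic','timer','tweezers'):
    for s in finder.silhouettes(q,k)[:1]: print(k,s['box'])
E
```

```text
34.2 [ 0.502852   -0.0429404   0.26504807] [ 1.79987866e+02 -1.71297957e-02 -1.71519255e+02] [ 0.69187496  0.56919731 -8.94996404] [-0.01098746 -0.06158496 -0.02949647]
[  0  37  35  31 818] [15.5 52.7]
[402 139  24  34 315] [417.3 150.6]
[182 157  32  31 458] [199.5 167.6]
[408 197  16  54 408] [414.  226.8]
[ 266  210   32  100 2916] [281.2 259.7]
[  85  374  336   18 4238] [272.8 384.7]
side oil_bottle pred [293.1 218.3] seen [array([291.5, 218.2,   9.8,  28.1])]
side cartridge pred [233.  192.6] seen [array([230.8, 191.1,  17.1,  33.1])]
side cream_pot pred [305.2 204.5] seen [array([304.4, 207.4,  19.6,  20.6])]
side cotton_pads pred [246.8 179.2] seen [array([245.9, 183.1,  15.7,  25.1])]
scene oil_bottle pred [306.  191.4] seen [array([306.6, 192.9,  13.4,  19.5])]
scene cartridge pred [289.5 239. ] seen [array([289.9, 237.6,  12.6,  27.1])]
scene cream_pot pred [284.9 189.9] seen [array([284.5, 194.5,  23.3,  13.4])]
scene cotton_pads pred [266.8 235.4] seen [array([267. , 239.5,  23. ,  21.2])]
[235 269] [ 0. -0.]; [326 269] [-0.  0.]; [142 344] [0.1 0.3]; [392 280] [ 0. -0.
[... 178 characters left out ...]
1] [-0.4  0. ]; [272 208] [ 0.1 -0.1]; [207 237] [0. 0.]; [262 310] [-0.1 -0.5]; [146 310] [0. 0.]; [317 241] [0.6 0.9]; [383 257] [-0.7  0.2]; [185 242] [0. 0.]; [263 232] [0.  0.1]; [328 158] [-1.8 -1.3]; [344 178] [-0.5  0.4]; [238 261] [0. 0.]; [228 177] [ 0.7 -0.7]; [ 16 273] [ 3.9 -0.1]; [317 185] [-0.9 -0.3]; [348 155] [ 0.  -0.1]; [290 179] [-0.2 -1.5]; [198 245] [0. 0.]; [157 261] [0.3 0.2]; [400 157] [-2.9 -1.8]; [198 254] [0.  0.1]; [332 137] [0.  0.2]; [ 36 274] [-0.  0.]; [221 137] [2.3 0.1]; [196 137] [-2.8  0.1]; [288 161] [0.  0.5]; [357 137] [-3.5  0.2]; [372 189] [-0.   0.7]; tonic [169.4, 175.9, 20.9, 45.1]
timer [380.0, 229.9, 18.7, 20.7]
tweezers [217.1, 251.4, 2.9, 5.6]
```

```bash
python3 - <<'E'
from h import *
import pickle
p0,_=pickle.load(open('w11.pkl','rb'))
from scipy.spatial.transform import Rotation as R
q=eyes.snapshot('wrist'); M=np.array(q['mount'])
def mk(tp,yaw):
    T=np.eye(4);T[:3,:3]=R.from_euler('xyz',[180,0,yaw],degrees=True).as_matrix();T[:3,3]=tp
    N=np.linalg.inv(T@M);r=dict(q);r['rvec']=cv2.Rodrigues(N[:3,:3])[0];r['tvec']=N[:3,3];return r
a=np.radians(8.5);X=np.array([np.cos(a),np.sin(a)]);Y=np.array([-X[1],X[0]]);C=np.array([.5070,-.0432])
for n,tp,h in(('w12',[.50303,-.04429,.25029],0),('l1',[.5028,-.043,.1761],.0115),('l2',[.50285,-.04294,.26505],.1004)):
    im=cv2.imread(f'pics/{n}.png').astype(int); p=mk(np.array(tp),-171.51)
    for y in (-40,40):
        P=[[*(C+X*x/1e3+Y*y/1e3),z/1e3+h] for x,z in((-68,34),(-62,32))]
        u=proj(p,P).round(1); c=int(u[0,0]); r=int(u[0,1])
        red=im[r-22:r+30,c-2:c+3].mean(1); print(n,y,'pred rows',u[:,1],'col',c,'start',r-22,'R-B',(red[:,2]-red[:,0]).astype(int).tolist(),'G',red[:,1].astype(int).tolist())
E
```

```text
w12 -40 pred rows [133.3 138.3] col 248 start 111 R-B [17, 17, 17, 17, 17, 17, 16, 17, 17, 17, 17, 18, 17, 16, 17, 17, 17, 17, 17, 17, 17, 17, 21, 28, 35, 73, 102, 104, 94, 92, 105, 112, 112, 113, 112, 112, 112, 111, 111, 109, 107, 108, 111, 111, 111, 111, 111, 112, 110, 109, 110, 111] G [228, 228, 229, 228, 228, 228, 229, 228, 228, 228, 229, 228, 229, 229, 229, 228, 228, 228, 229, 229, 229, 229, 224, 192, 134, 95, 94, 95, 97, 121, 155, 172, 175, 174, 173, 172, 173, 174, 171, 165, 161, 163, 167, 169, 167, 167, 169, 168, 165, 163, 165, 167]
w12 40 pred rows [133.2 138.2] col 314 start 111 R-B [17, 17, 17, 17, 17, 17, 17, 17, 17, 17, 17, 17, 17, 17, 17, 17, 17, 17, 17, 17, 17, 17, 17, 25, 29, 63, 97, 101, 91, 87, 98, 107, 111, 112, 113, 113, 113, 111, 95, 72, 59, 57, 59, 60, 67, 77, 86, 88, 89, 93, 98, 98] G [228, 228, 228, 228, 228, 228, 228, 228, 228, 228, 228, 228, 228, 228, 228, 228, 228, 228, 228, 227, 228, 228, 228, 214, 155, 101, 92, 93, 93, 114, 145, 162, 167, 170, 174, 177, 179, 172, 144, 109, 90, 87, 89, 91, 101, 117, 130, 135, 135, 140, 148, 150]
l1 -40 pred rows [135.7 142.
[... 1408 characters left out ...]
, 234, 234, 234, 234, 234, 235, 234, 222, 160, 95, 85, 98, 102, 99, 98, 122, 160, 178, 181, 182, 181, 180, 179, 179, 181, 182, 180, 177, 171, 167, 168, 172, 176, 177, 176, 175]
l2 40 pred rows [135.6 142. ] col 322 start 113 R-B [16, 16, 17, 16, 16, 16, 16, 17, 17, 16, 16, 16, 16, 17, 16, 16, 16, 16, 16, 16, 16, 16, 16, 23, 24, 39, 82, 102, 106, 102, 90, 86, 100, 111, 112, 111, 111, 112, 113, 113, 113, 112, 91, 68, 59, 58, 59, 60, 61, 60, 59, 68] G [234, 234, 234, 234, 234, 234, 234, 234, 234, 234, 234, 234, 234, 234, 234, 234, 234, 234, 234, 234, 234, 235, 235, 224, 160, 91, 79, 92, 98, 95, 91, 111, 148, 167, 172, 173, 175, 179, 183, 185, 186, 174, 138, 104, 91, 90, 91, 92, 94, 92, 91, 103]
```

The caddy's edges sit where they would if it hung level, to within about 1 px against the view before the lift, and nothing has moved since. Handing in.

```bash
python3 -c "
from bench import robot
print(robot.close_job()); o=robot.get_obs(); print(o['time'],o['tool_pos'],o['wrist_force'],o['width'])"
```

```text
the job is handed in; nothing more can be done
None
the job is handed in; nothing more can be done
```

The job is handed in at about 35 s of simulated time. The white-capped cartridge is in the rectangular recess and the oil bottle is in the round recess. The arm is holding the caddy by its wooden grip, with its underside about 10 cm above the counter.

**Placing:** both items met the recess floor at the expected height (8 mm), with about 4–5 N of contact force. I re-centred the fingers on the bottle once, because the first grip was about 5 mm off its middle.

**Lift:** the grip closed to 18 mm, the width of the bar. The arm carried 8–9 N with almost no turning moment.

**Level:** in the wrist view the caddy's edges matched the pre-lift view to about 1 px, and they did not shift between 1 cm and 10 cm of lift.

**Contents:** the cartridge, bottle and cotton pads were found within about 4 px of where they should be in both fixed cameras, and so was the cream pot apart from an offset in the scene view (8 px at 1 cm, 5 px at 10 cm). One scene-view search at the 1 cm lift missed the bottle, but it was found at full height.

**Bystanders:** the tonic bottle and timer were unchanged in the side view. The detector picked up only a sliver of the tweezers in the last check, so they are not confirmed there; the arm never went down near them.

**Measurement caveats:** the wrist camera reads about 2 mm off sideways, so I aligned each item to its recess within a single image. The bottle's grip width read 31.5 mm instead of 33 mm, with no visible effect. I had used all 12 pictures by the time the bottle was lowered, so every check after that was numeric only.

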